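# Clamp the slotted tubing guide to the bench fixture

### The job

Slide the tubing guide's slotted foot squarely under the head of the pin on the bench clamp's bed until the slot is fully home on the pin. Then push the clamp's free jaw down its bar, close to the bar, until its pad meets the foot and the jaw tilts and binds, and screw the T-handle clockwise, regrasping as needed, until it is firmly tight: about half a turn after binding, well beyond the first resistance. Let go, and leave the other things on the bench where they are.

Things in the scene. Friction and masses are not known exactly. Their poses are not given: they have to be found in the camera images.
- clamp: Fixed bench clamp. Aluminium bed 12 mm thick on the bench, from x -125 to +75 and y -65 to +115 mm. Origin: on the bench under the screw spindle's axis. A dark bar, 10 (x) by 24 mm (y), stands at y = +85 mm, its top 162 mm above the bench, its foot in a blue block 50 mm long (y), 30 mm high. +x, roughly away from the robot, is the way the guide's foot slides in, under the spindle to the pin.
- pin (a point): Centre of the pin where it meets the bed's top (12 mm above the bench), 35 mm along the clamp's +x from the spindle axis. Stem 8 mm thick and 18 mm high, then a round head 20 mm across and 5 mm thick: 18 mm of room under the head, so the slot must come in sideways. Clamp axes.
- guide_block (a point): Centre of the white block of the loose tubing guide (0.25 to 0.5 kg), the place to grasp: 52 mm long in the guide's x, 36 mm across in y, from 8 to 55 mm above the guide's underside, blue ribs on top up to 65 mm. This point is 32 mm above the underside. Guide x runs along the foot from the block to the slot's open end; z up.
- slot_end (a point): On the guide's underside, 118 mm along its +x from the block's centre: where the pin's centre lies when the slot is fully home. The slot is 12 mm wide and open at the +x end of the foot, about 32 mm further on; its last 15 mm or so flare to some 24 mm. When home, the spindle's pad stands over solid foot.
- jaw (a joint): Free jaw's slide on the bar, m: grows as it goes down. With the foot on the bed the pad meets it at about 0.040 (0.0013 less per radian of handle); binding takes it 3 to 5 mm further. It stays where it is left; moving it takes about 2 to 4 N.
- rocker (a joint): Tilt of the free jaw on the bar, rad: 0 level; when its tip is pushed up by the work it rises to about 0.05, where the jaw bites the bar and will not slide back up (bound); tightening takes it to about 0.07. Pushing down on the spindle or handle instead does not tilt it.
- thumb_pad (a point): Centre of the top of the grey thumb pad on the free jaw, 30 (clamp x) by 26 mm (clamp y), 34 mm from the bar's centre, 51 mm from the spindle: push the jaw down here with closed fingers; 15 to 20 N binds it. The bar rises beside it, about 50 mm above it when bound; the handle's top is 34 mm above it.
- handle (a joint): Turn of the T-handle, rad: grows clockwise seen from above and screws the pad down 1.3 mm per radian. Free it takes 0.06 N m; once the pad bears on the foot the torque rises steadily: about 0.14 N m at the least tightness asked (50 N at the pad), 0.17 to 0.2 N m when well tightened. From a bound jaw that takes some 2.5 to 3.3 rad. Stays where left.
- handle_grip (a point): Centre of the black T-handle's grip, on the spindle axis: a bar 58 mm long (this point's x), 13 mm thick (y), 34 mm high, reaching 15 mm above and 19 mm below this point; the jaw's arm is 37 mm below it. A white mark on top shows the +x end. It sinks and tilts with the jaw and turns with the handle.
- canister_a_mid (a point): Bystander: lidded steel canister, 96 mm across, 125 mm high; point at its centre.
- canister_b_mid (a point): Bystander: a second such canister; point at its centre.
- cup_blue_mid (a point): Bystander: open blue plastic cup, 90 mm across, 110 mm high; point at its centre.
- cup_white_mid (a point): Bystander: open white plastic cup, 90 mm across, 110 mm high; point at its centre.
- weight_mid (a point): Bystander: brass balance weight with a knob, 38 mm across, 58 mm high; point at its centre.
- spare_strap: Bystander: spare dark slotted strap lying flat, 120 by 40 by 6 mm, not needed; origin under it, near its middle.
- guide: The tubing guide as a whole; origin on its underside, 60 mm along its +x from the block's centre; axes as guide_block. Green painted steel foot 8 mm thick and 46 mm wide, from 30 mm behind the block's centre to about 150 mm ahead of it; bare from 26 mm ahead on.
- seat (a point): Fixed point on the bed's top, 12 mm above the bench, on the spindle's axis; clamp axes. Above it hangs the free jaw: a blue arm, 26 mm wide in x (33 mm round the spindle), that reaches from the bar along -y to the spindle. The spindle's round pad, 20 mm across, hangs about 12 to 40 mm above a seated foot at the start; the arm's underside is 50 mm above the pad.

How it is judged:
By the outcome, as a careful person would: the job done as asked, in the order asked, and still so for the second after the job is handed in, with the robot touching nothing.
It also fails if it takes over 72 s, if anything falls off the work surface, if the arm or the gripper's body presses on something with over 40 N, if the wrist force passes 120 N, or if a joint passes its speed limit or range.

### The arm

A 6-joint arm with a two-finger parallel gripper is mounted at the origin on the work surface. World frame = base frame: x ahead of the robot, y to its left, z up, the work surface at z = 0. Lengths are in m, angles in rad, forces in N, time in s.
With the tool pointing down it reaches from about 0.3 to 0.875 m from the base axis. Payload 6.4 kg.
Tool frame: the origin (TCP) lies on the centre line of the jaws, within the pads' length; the fingertips stand 14 mm ahead of it and the grasp point (between the pads) lies 5 mm behind it; z points along the fingers, y is the direction in which the jaws open and shut (so a half turn about z gives the same grasp; the last joint's range is limited). The gripper opens to 85 mm and grips with 20 to 120 N. Pads are 22 mm wide; open, the fingers measure 114 mm over their backs; the gripper's body (76 mm by 85 mm) begins 54 mm behind the grasp point. The pads swing forward as they close: fully open they stand 13 mm farther back than shut.
Start: joints at [-1.418, 0.181, 1.607, -0, 1.354, -0.206], TCP at [0.202, -0.538, 0.245] pointing down, gripper open.
Joint ranges: [-2.99, 2.99], [-0.89, 2.07], [0.3, 2.58], [-1.14, 4.28], [0, 2.63], [-3.12, 3.12]. Speed limits (rad/s): [2.57, 2.57, 3.01, 3.14, 3.14, 3.14].

### API

Orientations are given as a unit quaternion [w, x, y, z].
In Python, from rig import ctrl gives the robot as it stands. The module is installed in compiled form; this text tells all that it offers.
- The arm moves only by the shell command python3 -m handwheel 'ROWS' [OPENING]. ROWS is text: rows parted by semicolons, each of 4 numbers parted by spaces: the shift along the tool's x, y, z in mm, then the turn about the tool's z in rad. In form: x y z twist; .... A call has 1 to 12 rows; each row shifts and turns the commanded pose from where the row before left it, along the tool's axes as they then stand; what a row does not reach is not made up. A row lasts 1/12 s, in which the tool goes at most 41.7 mm and 7.16 degrees, less where a joint would pass 70% of its speed; a pose out of reach is approached as far as the arm can. A call with a gripper value outside its range is refused whole. OPENING is the finger opening in mm, from 0 to 85.4, set as the call begins (- or left out, the last holds). The fingers move at their own pace and stop on an object; the grip force is fixed at half the most. Time passes only in rows, so rows that do not move let the fingers close. It gives the time, the measured TCP pose, the force and the opening at its end, in the units of the state.
- ctrl.observe(): the state, without advancing time (a new reading comes with each control period).
- ctrl.camera(name): name is "scene" or "top" or "wrist"; returns (picture, depth): 384x512x3 uint8, red, green, blue; 384x512 float32, m along the optical axis (not along the pixel's ray), 0 where there is no reading.
- ctrl.camera_params(name): a dict with "fx", "fy", "cx", "cy" (pixels), "T" (4x4, takes a point from camera to world coordinates). Camera axes: x right, y down, z forward; pixel columns grow to the right and rows downward; lengths in m; the calibration is good to about 2 mm. A picture is of the moment at which its call begins: read the wrist's pose just before it. camera_params takes no time and is no camera call; for the wrist camera it gives the pose at the moment of the call.
- ctrl.job_done(): hands the job in, once; it reports no verdict.
The state is a dict: "clock": time; "joint_positions": joint angles; "dq": joint speeds; "effort": joint torques, N m; "eef_pos": TCP position; "tcp_rot": TCP orientation; "contact_force": force on the tool from outside, world axes, zero at the start; "ft_torque": the same for the moment, N m; "grip_width": finger opening in m.
Only numpy, scipy, OpenCV 4.12 (cv2) and the standard library are available. Lean on these libraries where they do the work, as an engineer would, in place of code of your own. Each camera call takes 0.05 s, during which the arm holds its last target.

## Working session

There is one attempt and no reset: what is moved stays moved. The work goes in short steps, Python scripts to look and compute and a shell command to move; the robot and the scene stay as the last step left them, time stands still between calls to the robot, and variables do not carry over. Pictures are saved under pics/ and viewed, and the job is handed in when it is done.

```bash
mkdir -p pics; ls; python3 - <<'E'
from rig import ctrl
import cv2,numpy as np
s=ctrl.observe()
for k,v in s.items(): print(k,np.round(v,4))
for n in ("scene","top","wrist"):
    p=ctrl.camera_params(n)
    print(n,p["fx"],p["cx"],p["cy"]);print(np.round(p["T"],4))
    im,d=ctrl.camera(n)
    np.savez(f"pics/{n}0.npz",im=im,d=d,T=p["T"],K=[p["fx"],p["fy"],p["cx"],p["cy"]])
    cv2.imwrite(f"pics/{n}0.png",im[:,:,::-1])
E
```

```text
pics
clock 0.0
joint_positions [-1.4183  0.1816  1.608  -0.      1.3538 -0.2063]
dq [ 0.0017  0.0022  0.0013 -0.0021  0.001   0.0011]
effort [-1.20000e-03 -4.44870e+01 -3.51343e+01 -3.00000e-04  9.00000e-03
 -0.00000e+00]
eef_pos [ 0.2018 -0.5379  0.2444]
tcp_rot [-9.000e-04  9.840e-01  1.784e-01  0.000e+00]
contact_force [-0.4151  0.3374 -0.1074]
ft_torque [-0.0089 -0.0411  0.0259]
grip_width 0.0855
scene 471.04473725116185 259.4847233050902 193.56399351317714
[[ 0.5581  0.5327 -0.6361  1.4289]
 [ 0.8295 -0.3393  0.4436 -0.6075]
 [ 0.0205 -0.7753 -0.6313  0.979 ]
 [ 0.      0.      0.      1.    ]]
top 387.3811908380616 260.17219859382595 184.6813858960059
[[-2.5700e-02 -9.9440e-01  1.0270e-01  4.1920e-01]
 [-9.9970e-01  2.5800e-02 -3.0000e-04 -1.3700e-02]
 [-2.3000e-03 -1.0260e-01 -9.9470e-01  1.4367e+00]
 [ 0.0000e+00  0.0000e+00  0.0000e+00  1.0000e+00]]
wrist 293.8502505675074 252.00160096804098 194.04044421424294
[[ 3.504e-01 -8.957e-01 -2.737e-01  2.715e-01]
 [-9.366e-01 -3.353e-01 -1.019e-01 -5.123e-01]
 [-5.000e-04  2.920e-01 -9.564e-01  3.728e-01]
 [ 0.000e+00  0.000e+00  0.000e+00  1.000e+00]]
```

View pics/scene0.png

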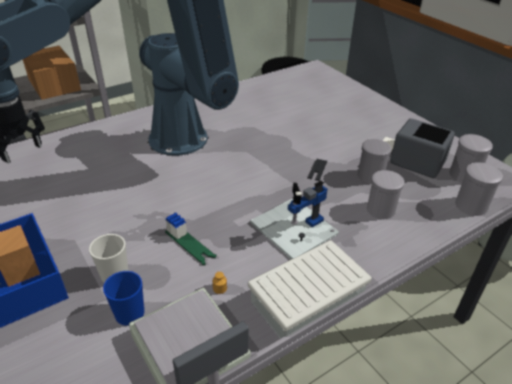

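View pics/top0.png

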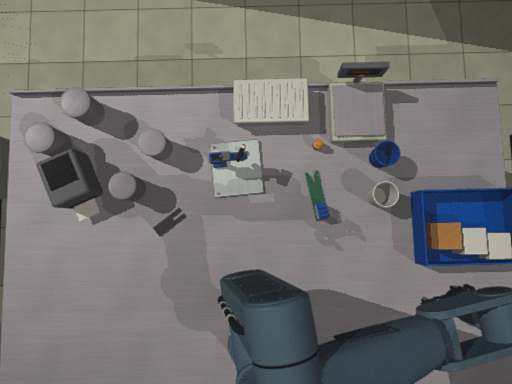

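View pics/wrist0.png

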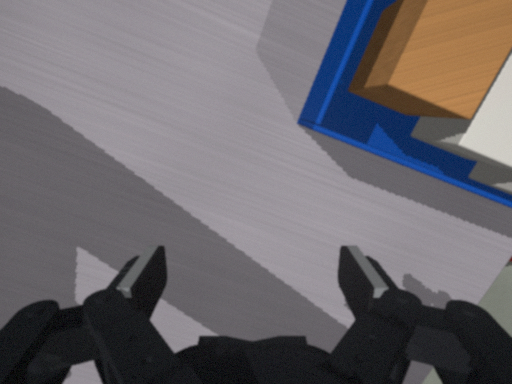

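The top view shows the clamp bed near (237,168), with the bar and jaw along its upper-left edge. The guide's block is near (322,211) and its fork points up at (312,175). The other objects stand clear of the path between them. Next I'll zoom in and measure.

```bash
cat > h.py <<'E'
import numpy as np,cv2
def load(n):
    z=np.load(f"pics/{n}.npz"); return z["im"],z["d"],z["T"],z["K"]
def world(d,T,K):
    v,u=np.mgrid[:d.shape[0],:d.shape[1]]
    P=np.stack([(u-K[2])/K[0]*d,(v-K[3])/K[1]*d,d],-1)
    return P@T[:3,:3].T+T[:3,3]
def ray(u,v,z,T,K):
    r=T[:3,:3]@np.array([(u-K[2])/K[0],(v-K[3])/K[1],1]); o=T[:3,3]
    return o+r*(z-o[2])/r[2]
def proj(p,T,K):
    c=T[:3,:3].T@(np.asarray(p)-T[:3,3]); return c[0]/c[2]*K[0]+K[2],c[1]/c[2]*K[1]+K[3]
def snap(ctrl,n,name):
    p=ctrl.camera_params(n); im,d=ctrl.camera(n)
    np.savez(f"pics/{name}.npz",im=im,d=d,T=p["T"],K=[p["fx"],p["fy"],p["cx"],p["cy"]])
    cv2.imwrite(f"pics/{name}.png",im[:,:,::-1]); return im,d
def crop(n,u0,u1,v0,v1,s,out):
    im=load(n)[0]; c=cv2.resize(im[v0:v1,u0:u1],None,fx=s,fy=s,interpolation=cv2.INTER_CUBIC)
    cv2.imwrite(f"pics/{out}.png",c[:,:,::-1])
E
python3 - <<'E'
from h import *
crop("top0",200,340,125,235,5,"top0c"); crop("scene0",150,350,150,275,4,"scene0c")
im,d,T,K=load("top0"); W=world(d,T,K)
hsv=cv2.cvtColor(im,cv2.COLOR_RGB2HSV)
for nm,lo,hi in (("green",(50,80,30),(95,255,255)),("blue",(105,120,60),(130,255,255))):
    m=cv2.inRange(hsv,lo,hi); n,l,st,c=cv2.connectedComponentsWithStats(m)
    for i in range(1,n):
        if st[i,4]>20:
            p=W[l==i]; print(nm,st[i],c[i].round(1),np.median(p,0).round(3),p[:,2].min().round(3),p[:,2].max().round(3))
E
```

```text
green [306 171  19  35 328] [315.2 189.6] [ 0.542 -0.218  0.008] 0.001 1.437
blue [369 140  31  27 573] [384.6 153.9] [ 0.662 -0.472  0.064] -0.001 1.437
blue [209 153  17  14  91] [216.8 161.1] [0.641 0.137 0.133] 0.024 0.146
blue [231 153   7   7  33] [233.5 155.7] [0.657 0.076 0.13 ] 0.126 0.136
blue [241 152   6   8  23] [244.  155.5] [0.653 0.038 0.131] 0.126 1.437
blue [ 411  188  101   78 4949] [458.3 219.6] [ 0.438 -0.728  0.009] -0.003 1.437
blue [316 203  13  16 141] [322.5 210.5] [ 0.462 -0.233  0.063] 0.008 0.072
```

View pics/top0c.png

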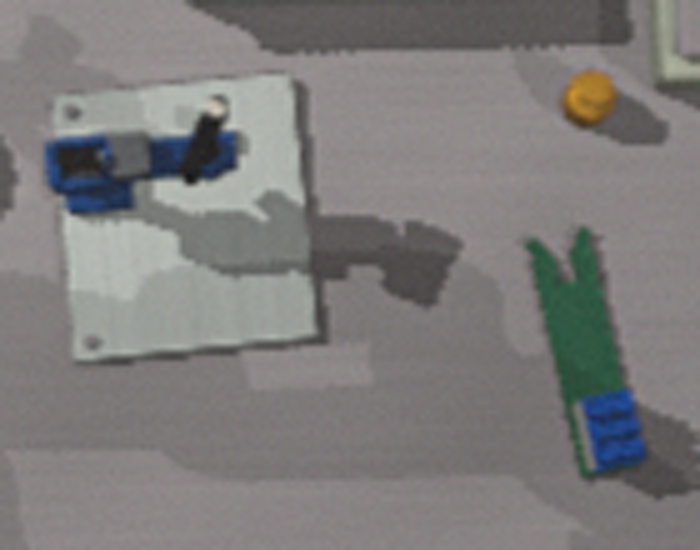

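View pics/scene0c.png

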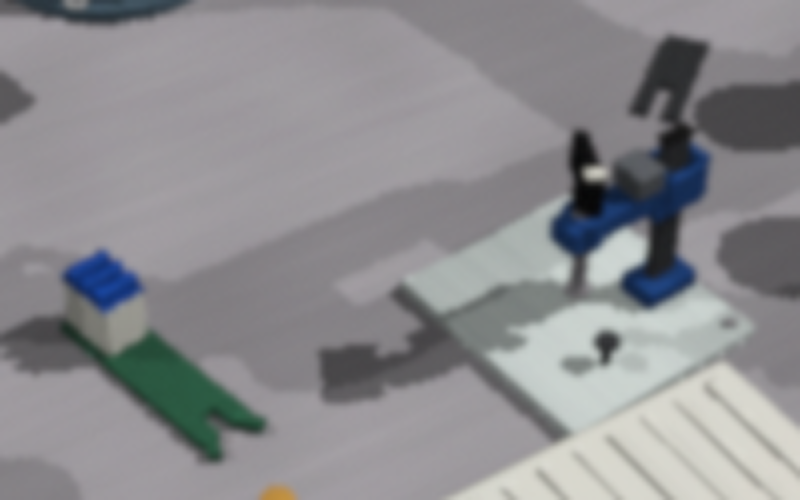

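```bash
python3 - <<'E'
from h import *
im,d,T,K=load("top0"); W=world(d,T,K)
hsv=cv2.cvtColor(im,cv2.COLOR_RGB2HSV)
c=[ray(200+u/5-.4,125+v/5-.4,0.012,T,K) for u,v in ((58,95),(293,75),(322,340),(78,358))]
print("bed",np.round(c,4)); 
ex=[c[1]-c[2],c[0]-c[3]]; print([np.arctan2(e[1],e[0]).round(3) for e in ex],[np.linalg.norm(e).round(3) for e in ex])
e=c[0]-c[1]; print(np.arctan2(-e[0],e[1]).round(3),np.linalg.norm(e))
ctr=np.mean(c,0); yaw=np.mean([np.arctan2(e[1],e[0]) for e in ex]+[np.arctan2(-e[0],e[1])])
R=np.array([[np.cos(yaw),-np.sin(yaw)],[np.sin(yaw),np.cos(yaw)]])
o=ctr[:2]-R@[-.025,.025]; print("clamp",o,yaw,"pin",o+R@[.035,0])
# pin in scene
S=load("scene0"); 
for h in (.012,.030,.035): print("pin scene px",proj([*(o+R@[.035,0]),h],S[2],S[3]))
# guide
m=cv2.inRange(hsv,(50,80,30),(95,255,255)); m[:, :300]=0;m[:,340:]=0
(cx,cy),(w,h),a=cv2.minAreaRect(cv2.findNonZero(m)); print(cx,cy,w,h,a)
m=cv2.inRange(hsv,(105,120,60),(130,255,255)); m[:, :312]=0;m[:,335:]=0;m[:198]=0;m[225:]=0
M=cv2.moments(m,True); u,v=M['m10']/M['m00'],M['m01']/M['m00']; print(u,v,ray(u,v,.062,T,K))
im,d,T,K=S
hsv=cv2.cvtColor(im,cv2.COLOR_RGB2HSV)
for p in ((612.,343),):
    u,v=150+p[0]/4,150+p[1]/4; print(u,v,ray(605/4+150,342/4+150,.035,T,K))
E
```

```text
bed [[ 0.7253  0.1649  0.012 ]
 [ 0.7359 -0.0111  0.012 ]
 [ 0.5365 -0.0275  0.012 ]
 [ 0.5278  0.1527  0.012 ]]
[np.float64(0.082), np.float64(0.062)] [np.float64(0.2), np.float64(0.198)]
0.06 0.17639881907367783
clamp [0.65802363 0.04650616] 0.06803270155361825 pin [0.69294266 0.04888547]
pin scene px (np.float64(298.65378284236033), np.float64(239.96236126883565))
pin scene px (np.float64(299.10927204347735), np.float64(235.51152465743718))
pin scene px (np.float64(299.23715228019444), np.float64(234.26193621920655))
322.38128662109375 267.2210388183594 192.81582641601562 24.588537216186523 87.49685668945312
322.50354609929076 210.52482269503545 [ 0.46332018 -0.23248054  0.062     ]
303.0 235.75 [0.70011325 0.05063796 0.035     ]
```

```bash
python3 -m handwheel '35 -19.5 0 0;35 -19.5 0 0;35 -19.5 0 0;35 -19.5 0 0;35 -19.5 0 0;35 -19.5 0 0;35 -19.5 0 0;35 -19.5 0 0;35 -19.5 0 0;35 -19.5 0 0' 85; python3 -m handwheel '0 0 0 -0.12;0 0 0 -0.12;0 0 0 -0.12;0 0 0 -0.12;0 0 0 -0.12;0 0 0 -0.12;0 0 0 -0.12;0 0 0 -0.12;0 0 0 -0.12;0 0 0 -0.12;0 0 0 -0.12;0 0 0 -0.12'; python3 -m handwheel '0 0 0 -0.12;0 0 0 -0.12;0 0 0 -0.12;0 0 0 -0.12;0 0 0 -0.12;0 0 0 -0.12;0 0 0 -0.12;0 0 0 -0.12;0 0 0 -0.12;0 0 0 -0.12;0 0 0 -0.12;0 0 0 -0.12'; python3 -m handwheel '0 0 0 -0.12;0 0 0 0;0 0 0 0'
python3 - <<'E'
from rig import ctrl
from h import *
from scipy.spatial.transform import Rotation as R
s=ctrl.observe(); print(s["eef_pos"],s["joint_positions"].round(3) if hasattr(s["joint_positions"],'round') else s["joint_positions"])
q=s["tcp_rot"]; print(R.from_quat([q[1],q[2],q[3],q[0]]).as_matrix().round(4))
snap(ctrl,"wrist","w1")
E
```

```text
clock: 0.98
eef_pos: [0.462, -0.2311, 0.2452]
tcp_rot: [-0.0, 0.984, 0.178, -0.0]
contact_force: [0.8, -1.0, 0.3]
grip_width: 0.0852
clock: 1.98
eef_pos: [0.461, -0.2327, 0.245]
tcp_rot: [-0.0, 0.62, 0.785, 0.0]
contact_force: [-0.1, 0.0, 0.2]
grip_width: 0.0851
clock: 2.98
eef_pos: [0.461, -0.2328, 0.245]
tcp_rot: [-0.0, -0.052, 0.999, 0.0]
contact_force: [0.1, 1.0, 0.3]
grip_width: 0.0849
clock: 3.23
eef_pos: [0.461, -0.2328, 0.2451]
tcp_rot: [-0.0, -0.107, 0.994, 0.0]
contact_force: [-0.8, -0.1, -0.0]
grip_width: 0.085
[ 0.46104728 -0.23282193  0.24506994] [-0.698  0.05   1.752 -0.     1.34  -2.482]
[[-9.773e-01 -2.120e-01 -4.000e-04]
 [-2.120e-01  9.773e-01  3.000e-04]
 [ 3.000e-04  4.000e-04 -1.000e+00]]
```

View pics/w1.png

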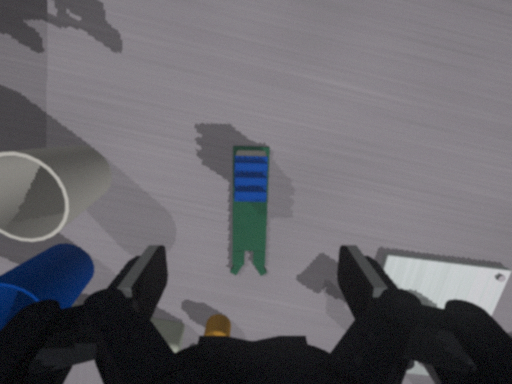

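The wrist view shows the guide upright in the frame. The ribs span (235-269, 157-202), the fork tips are at about (234,273) and (264,273), and it is nearly aligned with the tool axes.

```bash
python3 - <<'E'
from h import *
im,d,T,K=load("w1")
hsv=cv2.cvtColor(im,cv2.COLOR_RGB2HSV)
b=cv2.inRange(hsv,(105,120,40),(130,255,255)); b[:,:225]=0;b[:,280:]=0;b[:150]=0;b[215:]=0
g=cv2.inRange(hsv,(50,70,20),(95,255,255)); g[:,:220]=0;g[:,280:]=0;g[:140]=0;g[285:]=0
x,y,w,h=cv2.boundingRect(b); print("blue",x,y,w,h)
for v in (x-.5,x+w-.5): print(ray(v,y+h/2,.065,T,K).round(4))
for v in (y-.5,y+h-.5): print(ray(x+w/2-.5,v,.065,T,K).round(4))
L=[];Rr=[]
for v in range(206,246):
    u=np.flatnonzero(g[v]); L.append(ray(u[0]-.5,v,.008,T,K));Rr.append(ray(u[-1]+.5,v,.008,T,K))
L=np.array(L);Rr=np.array(Rr); M=(L+Rr)/2
print("width",np.linalg.norm(L-Rr,axis=1).mean())
for q in (L,Rr,M):
    vx,vy,_,_=cv2.fitLine(q[:,:2].astype(np.float32),cv2.DIST_L2,0,.01,.01).ravel(); print("yaw",np.arctan(vy/vx))
print("mid",M.mean(0))
vs,us=np.nonzero(g); print("tips",vs.max(), [ray(u,vs.max()+.5,.008,T,K).round(4) for u in us[vs==vs.max()]][:1])
print("back foot", vs.min(), ray(252,vs.min()-.5,.008,T,K).round(4))
crop("w1",215,290,135,285,4,"w1c")
E
```

```text
blue 234 156 34 46
[ 0.4678 -0.2525  0.065 ]
[ 0.46   -0.2166  0.065 ]
[ 0.4389 -0.2399  0.065 ]
[ 0.4889 -0.2292  0.065 ]
width 0.04421526434530796
yaw 0.19347675
yaw 0.19162217
yaw 0.19255596
mid [ 0.54143421 -0.22036363  0.008     ]
tips 274 [array([ 0.6111, -0.1881,  0.008 ])]
back foot 147 [ 0.437  -0.2387  0.008 ]
```

View pics/w1c.png

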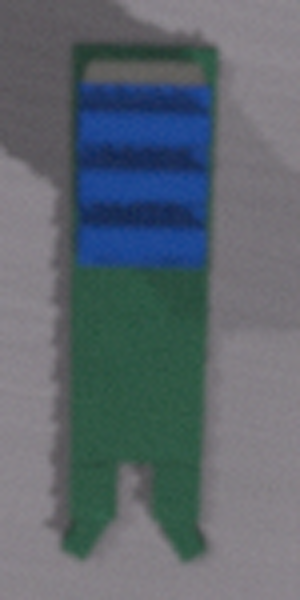

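```bash
python3 -m handwheel '3.6 -2.5 0 0.021;0 0 35 0;0 0 35 0;0 0 35 0;0 0 35 0;0 0 34 0;0 0 20 0;0 0 10 0;0 0 10 0;0 0 0 0' 85; python3 -m handwheel '0 0 0 0;0 0 0 0;0 0 0 0;0 0 0 0;0 0 0 0;0 0 0 0;0 0 0 0' 20;python3 -m handwheel '0 0 0 0;0 0 0 0'
```

```text
clock: 4.12
eef_pos: [0.4576, -0.2359, 0.0302]
tcp_rot: [-0.001, -0.097, 0.995, 0.001]
contact_force: [0.2, -0.0, 0.2]
grip_width: 0.0853
clock: 4.7
eef_pos: [0.459, -0.2366, 0.0327]
tcp_rot: [0.001, -0.098, 0.995, -0.001]
contact_force: [-0.5, 1.8, 7.0]
grip_width: 0.0351
clock: 4.87
eef_pos: [0.459, -0.2366, 0.0327]
tcp_rot: [0.001, -0.098, 0.995, -0.001]
contact_force: [-1.3, 0.3, 6.4]
grip_width: 0.0356
```

```bash
python3 -m handwheel '0 0 -10 0;0 0 -30 0;0 0 -35 0;0 0 -35 0;0 0 -35 0;0 0 -25 0;-25 12 0 0;-36 18 0 0;-36 18 0 0;-36 18 0 0;-25 13 0 0;-13 7 0 0'; python3 -m handwheel '0 0 0 0;0 0 0 0;0 0 0 0'
python3 - <<'E'
from rig import ctrl
from h import *
s=ctrl.observe(); print(s["eef_pos"],s["tcp_rot"],s["contact_force"])
snap(ctrl,"wrist","w2");snap(ctrl,"scene","s2")
crop("s2",150,350,130,280,4,"s2c")
E
```

```text
clock: 5.87
eef_pos: [0.6107, -0.1154, 0.2012]
tcp_rot: [0.0, -0.099, 0.995, 0.001]
contact_force: [-0.7, -0.2, -4.5]
grip_width: 0.0356
clock: 6.12
eef_pos: [0.6081, -0.1186, 0.2009]
tcp_rot: [-0.001, -0.098, 0.995, 0.0]
contact_force: [1.0, -0.8, -3.6]
grip_width: 0.0352
[ 0.60812722 -0.11856452  0.20086661] [-8.63973059e-04 -9.79446469e-02  9.95191478e-01  1.49378473e-04] [ 0.97523852 -0.79607888 -3.64334816]
```

View pics/w2.png

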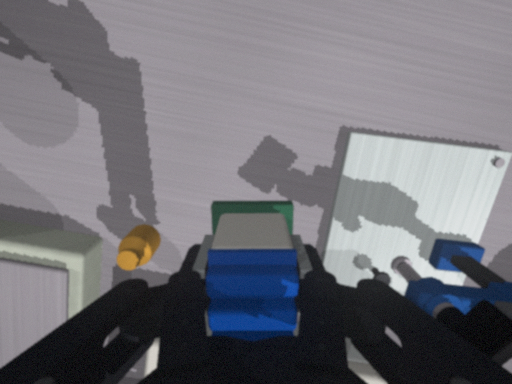

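View pics/s2c.png

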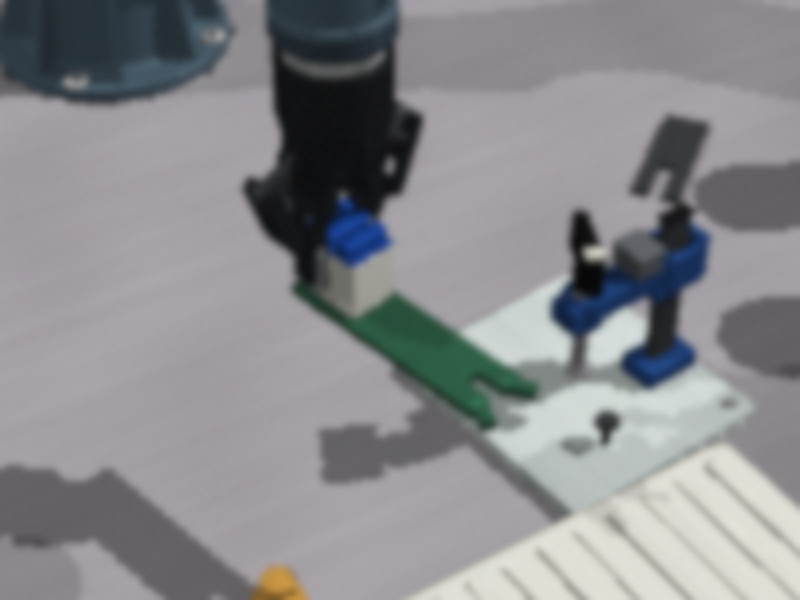

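The wrist view shows the pin head at about (383,279), the spindle pad at about (403,264), and the bed's corner at (350,130). I'll zoom in there.

```bash
python3 - <<'E'
from h import *
crop("w2",320,512,115,315,4,"w2c")
E
```

```text
(no output)
```

View pics/w2c.png

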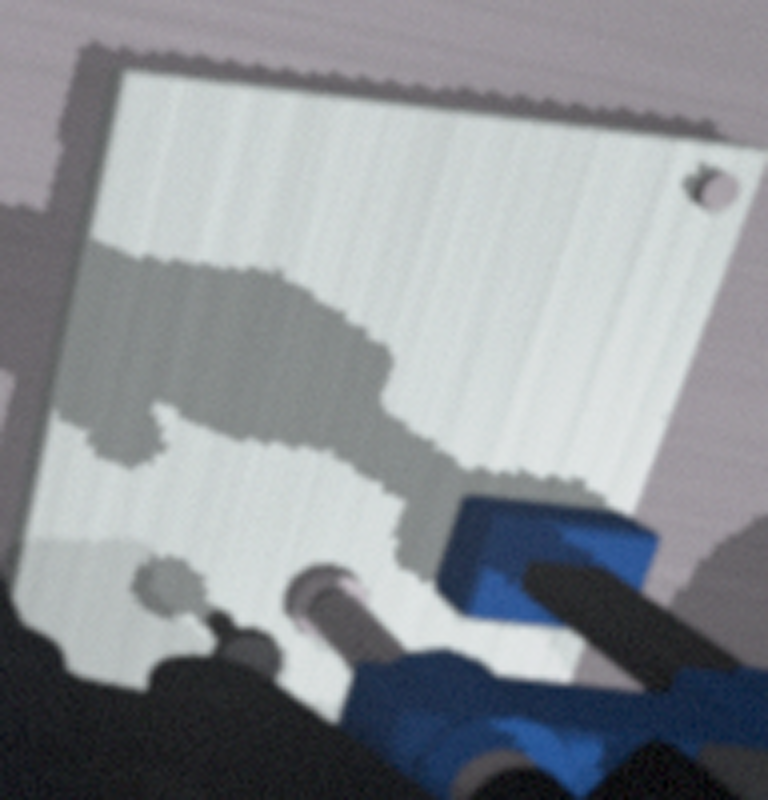

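```bash
python3 - <<'E'
from h import *
im,d,T,K=load("w2"); P=lambda u,v,z: ray(320+u/4-.4,115+v/4-.4,z,T,K)
a,b,c=P(122,70,.012),P(765,150,.012),P(15,580,.012)
print(a,b,c,np.linalg.norm(b-a)); e=b-a; print("yaw",np.arctan2(-e[0],e[1]),np.arctan2(*(c-a)[1::-1]))
print("pin base",P(218,615,.012),"head",P(247,657,.035),P(247,657,.0325))
print("spindle pad bottom, z .05",[P(322,597,z).round(4) for z in (.04,.05,.06)])
W=world(d,T,K)
for u,v in ((247,657),(310,585),(560,720),(500,790),(218,615)):
    x,y=round(320+u/4-.4),round(115+v/4-.4); print(u,v,W[y,x].round(4))
print("block rib corner", [ray(u,331,.2,T,K).round(3) for u in (210,298)])
S=load("s2")
P=lambda u,v,z: ray(150+u/4-.4,130+v/4-.4,z,S[2],S[3])
print("scene pin head",P(606,422,.035),"base",P(606,440,.012))
Ws=world(S[1],S[2],S[3])
for u,v in ((606,422),(638,243),(592,253),(582,215)):
    print(u,v,Ws[round(130+v/4-.4),round(150+u/4-.4)].round(4))
E
```

```text
[ 0.54212447 -0.02625897  0.012     ] [0.52880425 0.15031291 0.012     ] [ 0.69422805 -0.01416968  0.012     ] 0.17707359061040812
yaw 0.07529534500137486 0.07931388836329378
pin base [0.69375573 0.04980107 0.012     ] head [0.69369572 0.04892947 0.035     ] [0.69504193 0.0504787  0.0325    ]
spindle pad bottom, z .05 [array([0.6688, 0.0601, 0.04  ]), array([0.6641, 0.0534, 0.05  ]), array([0.6595, 0.0467, 0.06  ])]
247 657 [0.6939 0.0486 0.0351]
310 585 [0.6565 0.0417 0.0612]
560 720 [0.6479 0.0617 0.1237]
500 790 [0.6556 0.0412 0.1398]
218 615 [0.6927 0.0488 0.0132]
block rib corner [array([ 0.653, -0.133,  0.2  ]), array([ 0.644, -0.087,  0.2  ])]
scene pin head [0.6985801  0.05128519 0.035     ] base [0.6956218  0.05580415 0.012     ]
606 422 [0.6994 0.0501 0.0367]
638 243 [0.6572 0.1003 0.1519]
592 253 [0.6814 0.0397 0.1841]
582 215 [0.6427 0.0591 0.1846]
```

```bash
python3 -m handwheel '20 0 0 0.121;38 0 0 0;38 0 0 0;30 0 0 0;13 12 0 0;0 36 0 0;0 36 0 0;0 36 0 0;0 28 0 0;0 13 0 0;0 0 20 0;0 0 35 0';python3 -m handwheel '0 0 35 0;0 0 30 0;0 0 15 0;0 0 0 0;0 0 0 0;0 0 0 0'
python3 - <<'E'
from rig import ctrl
from h import *
s=ctrl.observe(); print(s["eef_pos"],s["tcp_rot"],s["contact_force"])
snap(ctrl,"top","t3");snap(ctrl,"scene","s3");crop("t3",200,340,125,255,5,"t3c");crop("s3",150,350,130,280,4,"s3c")
E
```

```text
clock: 7.22
eef_pos: [0.462, 0.029, 0.1501]
tcp_rot: [0.005, -0.038, 0.999, -0.001]
contact_force: [1.2, 0.2, -4.9]
grip_width: 0.0355
clock: 7.72
eef_pos: [0.4599, 0.0286, 0.0678]
tcp_rot: [0.001, -0.037, 0.999, -0.0]
contact_force: [0.4, -0.6, -3.9]
grip_width: 0.0355
[0.45993183 0.02858871 0.06780159] [ 1.26320140e-03 -3.71233235e-02  9.99309850e-01 -2.95342420e-04] [ 0.43066369 -0.61598712 -3.93703964]
```

View pics/t3c.png

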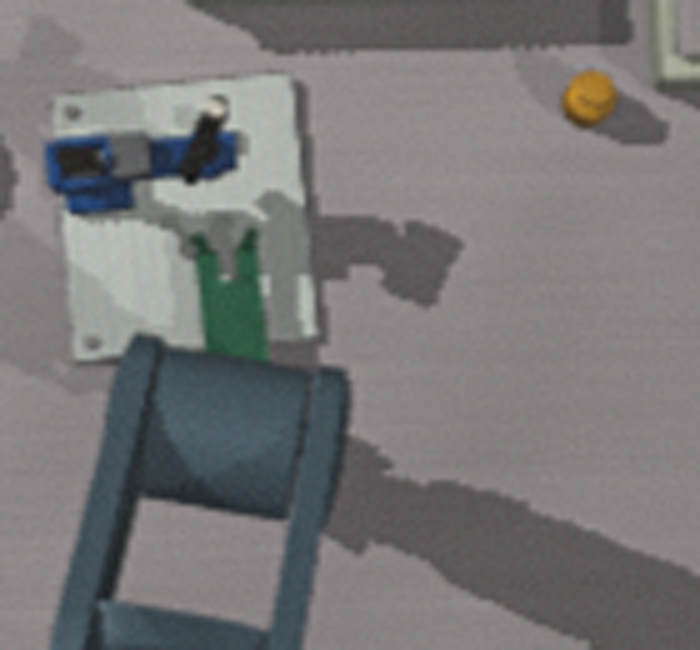

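View pics/s3c.png

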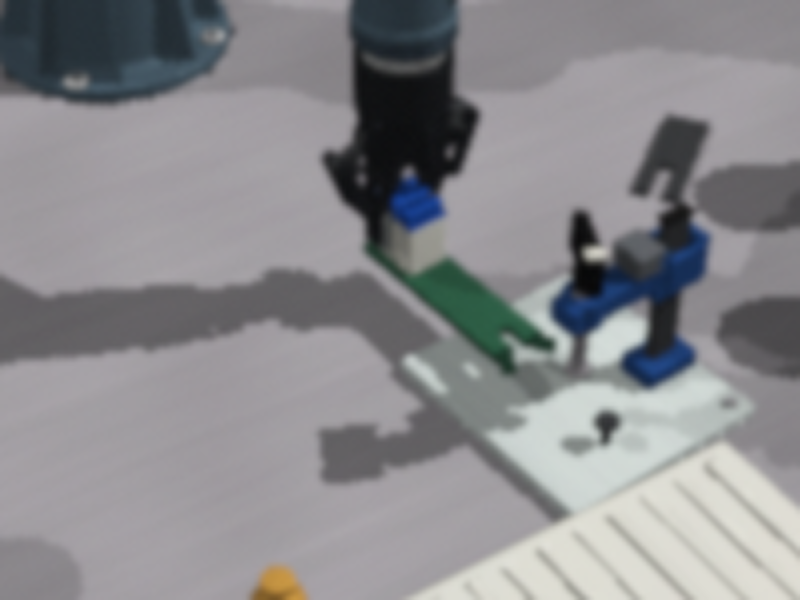

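The guide is held over the near end of the bed with its fork facing the pin. In the top crop the slot bottom is at about (226,270). I'll check the foot's tilt, yaw and lateral offset.

```bash
python3 - <<'E'
from h import *
P=[]
for n in ("t3","s3"):
    im,d,T,K=load(n); W=world(d,T,K); hsv=cv2.cvtColor(im,cv2.COLOR_RGB2HSV)
    g=cv2.inRange(hsv,(50,80,25),(95,255,255)); k,l,st,c=cv2.connectedComponentsWithStats(g)
    i=[j for j in range(1,k) if 200<c[j][0]<320 and 160<c[j][1]<235 and st[j,4]>60]; i=max(i,key=lambda j:st[j,4])
    m=cv2.erode((l==i).astype(np.uint8),np.ones((3,3)))>0; p=W[m]; p=p[(p[:,2]>0.015)&(p[:,2]<.09)]
    A=np.c_[p[:,:2]-p[:,:2].mean(0),np.ones(len(p))]; co=np.linalg.lstsq(A,p[:,2],rcond=None)[0]
    print(n,len(p),p.mean(0).round(4),"slopes",co.round(4),"std",(p[:,2]-A@co).std().round(4))
    full=(l==i)
    zt=.043
    if n=="t3":
        rows=[v for v in range(st[i,1]+10,st[i,1]+st[i,3]-2)]
        L=np.array([ray(np.flatnonzero(full[v])[0]-.5,v,zt,T,K) for v in rows]);R=np.array([ray(np.flatnonzero(full[v])[-1]+.5,v,zt,T,K) for v in rows])
        M=(L+R)/2; vx,vy,x0,y0=cv2.fitLine(M[:,:2].astype(np.float32),cv2.DIST_L2,0,.01,.01).ravel()
        print("w",np.linalg.norm(L-R,axis=1).mean(),"yaw",np.arctan(vy/vx),"mid",x0,y0, "at pin x: y",y0+vy/vx*(.695-x0))
        print("tip", ray(c[i][0],st[i,1],zt,T,K))
    else:
        # tips
        vs,us=np.nonzero(full); 
        j=us.argmax(); print("tip right",ray(us[j],vs[j],zt,T,K)); j=vs.argmax(); print("tip low",ray(us[j],vs[j],zt,T,K))
E
```

```text
t3 133 [0.5545 0.0373 0.0439] slopes [-0.0128  0.0262  0.0439] std 0.0028
w 0.042087675429175395 yaw 0.086152524 mid 0.55410665 0.037713826 at pin x: y 0.049882263
tip [0.61424781 0.03618495 0.043     ]
s3 206 [0.5504 0.0337 0.045 ] slopes [ 0.005  -0.0248  0.045 ] std 0.0018
tip right [0.61233691 0.06049694 0.043     ]
tip low [0.61778209 0.01992411 0.043     ]
```

```bash
python3 -m handwheel '0 2.5 11 0;0 0 10 0;-10 0 0 0;-20 0 0 0;-20 0 0 0;-20 0 0 0;-10 0 0 0;-4 0 0 0;0 0 0 0;0 0 0 0'
python3 - <<'E'
from rig import ctrl
from h import *
s=ctrl.observe(); print(s["eef_pos"],s["tcp_rot"],s["contact_force"])
snap(ctrl,"scene","s4");snap(ctrl,"top","t4");crop("s4",220,350,160,270,6,"s4c");crop("t4",200,320,135,220,6,"t4c")
E
```

```text
clock: 8.65
eef_pos: [0.5416, 0.0382, 0.045]
tcp_rot: [-0.001, -0.038, 0.999, 0.0]
contact_force: [1.0, -1.0, -4.2]
grip_width: 0.0356
[0.54158352 0.03815674 0.04498254] [-6.71397604e-04 -3.76685561e-02  9.99290058e-01  9.92956175e-05] [ 1.0225392  -1.04896782 -4.20574444]
```

View pics/s4c.png

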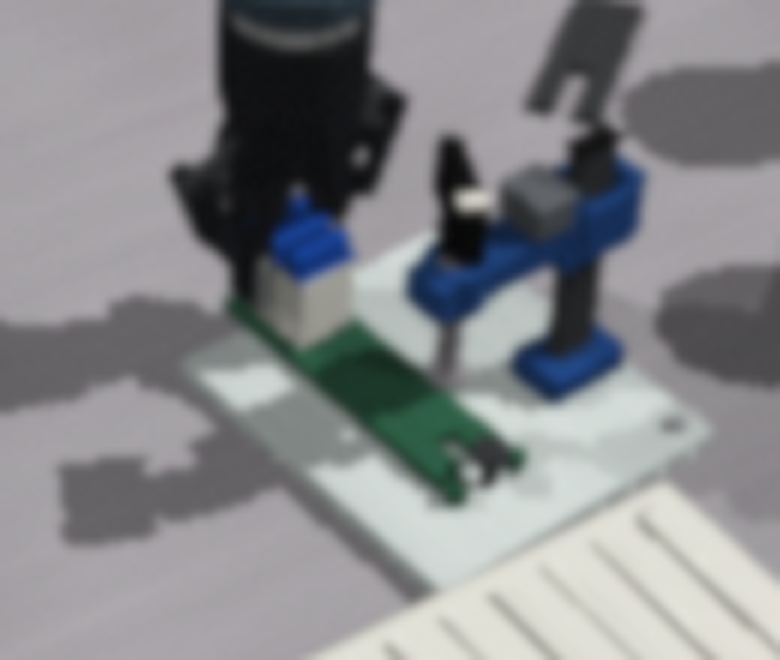

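View pics/t4c.png

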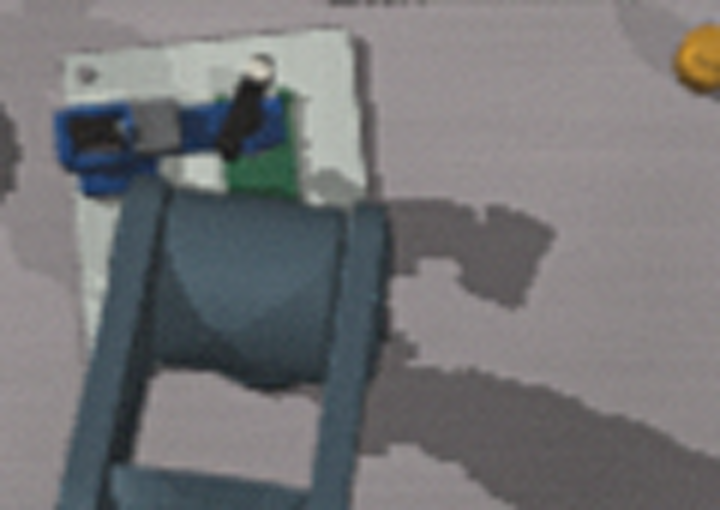

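```bash
python3 - <<'E'
from h import *
im,d,T,K=load("s4"); P=lambda u,v,z: ray(220+u/6-.4,160+v/6-.4,z,T,K)
z=.0205
a,b=P(455,500,.0165),P(522,462,z)
print(a,b)
yaw=.0752; ex=np.array([np.cos(yaw),np.sin(yaw)]); ey=np.array([-ex[1],ex[0]])
pin=np.array([.6985,.0513]); tcp=np.array([.5416,.0382])
h=P(490,451,.035); print("head",h)
for n,p in (("lowtip",a[:2]),("rtip",b[:2]),("pin0",pin),("head",h[:2])): print(n,((p-tcp)@ex).round(4),((p-tcp)@ey).round(4))
# foot edges on the straight part
for n,u,v in (("edgeL(+y) ",430,370),("edge low",405,487),("edge low2",330,412),("slot bottom",447,437)): 
    p=P(u,v,z)[:2]; print(n,((p-tcp)@ex).round(4),((p-tcp)@ey).round(4))
crop("s4",280,320,220,250,16,"s4d")
E
```

```text
[0.70093256 0.03063379 0.0165    ] [0.70097    0.07105543 0.0205    ]
head [0.69775488 0.05253283 0.035     ]
lowtip 0.1583 -0.0195
rtip 0.1614 0.0208
pin0 0.1574 0.0013
head 0.1568 0.0026
edgeL(+y)  0.0849 0.0286
edge low 0.1401 -0.0357
edge low2 0.0782 -0.0311
slot bottom 0.1264 0.0033
```

View pics/s4d.png

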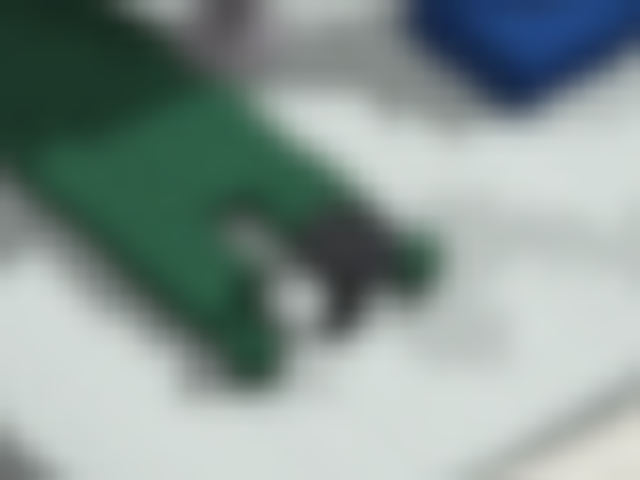

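```bash
python3 -m handwheel '-4 0.7 0 0;-4 0 0 0;-4 0 0 0;0 0 0 0';python3 -m handwheel '-4 0 0 0;-4 0 0 0;-4 0 0 0;0 0 0 0'
```

```text
clock: 9.08
eef_pos: [0.5554, 0.0396, 0.0457]
tcp_rot: [0.001, -0.038, 0.999, -0.0]
contact_force: [0.3, 0.6, -3.0]
grip_width: 0.0353
clock: 9.42
eef_pos: [0.5673, 0.0405, 0.0455]
tcp_rot: [0.001, -0.038, 0.999, -0.0]
contact_force: [0.9, -0.3, -3.9]
grip_width: 0.0354
```

```bash
python3 -m handwheel '-2 0 0 0;-2 0 0 0;0 0 0 0';python3 -m handwheel '-1.5 0 0 0;0 0 0 0';python3 -m handwheel '-1.5 0 0 0;0 0 0 0'
```

```text
clock: 9.67
eef_pos: [0.5701, 0.0409, 0.0451]
tcp_rot: [-0.0, -0.038, 0.999, 0.0]
contact_force: [-0.1, 0.3, -3.8]
grip_width: 0.0352
clock: 9.83
eef_pos: [0.5704, 0.041, 0.0447]
tcp_rot: [-0.002, -0.038, 0.999, 0.0]
contact_force: [-2.8, -0.6, -4.7]
grip_width: 0.0352
clock: 10.0
eef_pos: [0.5705, 0.0411, 0.0447]
tcp_rot: [-0.003, -0.038, 0.999, 0.0]
contact_force: [-10.6, -1.0, 4.2]
grip_width: 0.0356
```

```bash
python3 -m handwheel '1 0 0.7 0;0 0 0 0;0 0 0 0'
python3 - <<'E'
from rig import ctrl
from h import *
s=ctrl.observe(); print(s["eef_pos"],s["tcp_rot"],s["contact_force"])
snap(ctrl,"scene","s5");crop("s5",220,350,160,270,6,"s5c")
E
```

```text
clock: 10.25
eef_pos: [0.5705, 0.0411, 0.0446]
tcp_rot: [-0.002, -0.038, 0.999, 0.0]
contact_force: [-8.4, -0.0, 3.9]
grip_width: 0.0353
[0.57049614 0.04111537 0.04464113] [-1.92113631e-03 -3.77162005e-02  9.99286641e-01  8.32631116e-05] [-8.4154785  -0.03582613  3.9473094 ]
```

View pics/s5c.png

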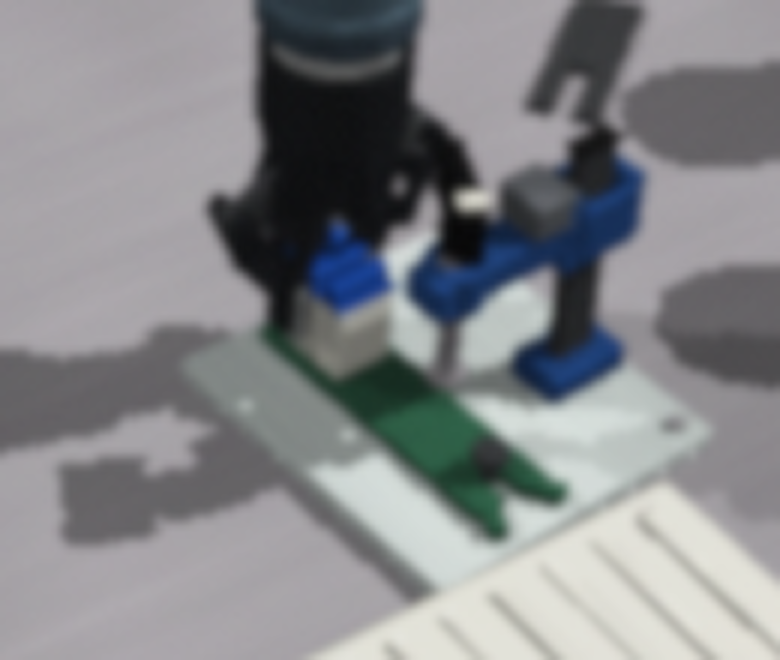

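The pin head covers the slot bottom, at crop (490,455), and the prongs run past it, so the slot is home. I'll release and rise straight up.

```bash
python3 -m handwheel '0 0 0 0;0 0 0 0;0 0 0 0;0 0 0 0;0 0 0 0' 70; python3 -m handwheel '0 0 -10 0;0 0 -25 0;0 0 -35 0;0 0 -35 0;0 0 -35 0;0 0 -35 0;0 0 -25 0;0 0 0 0;0 0 0 0' 70
python3 - <<'E'
from rig import ctrl
from h import *
s=ctrl.observe(); print(s["eef_pos"],s["tcp_rot"],s["contact_force"])
snap(ctrl,"wrist","w6");snap(ctrl,"scene","s6");crop("s6",220,350,160,270,6,"s6c")
E
```

```text
clock: 10.72
eef_pos: [0.5729, 0.0409, 0.045]
tcp_rot: [0.001, -0.038, 0.999, -0.0]
contact_force: [0.0, 0.4, 0.3]
grip_width: 0.0701
clock: 11.47
eef_pos: [0.5734, 0.0409, 0.2475]
tcp_rot: [0.003, -0.038, 0.999, -0.0]
contact_force: [-0.5, 0.1, -0.1]
grip_width: 0.0699
[0.57338418 0.04092207 0.24747473] [ 2.57152055e-03 -3.76450304e-02  9.99287775e-01 -4.25556001e-04] [-0.4677762   0.13386258 -0.12000432]
```

View pics/w6.png

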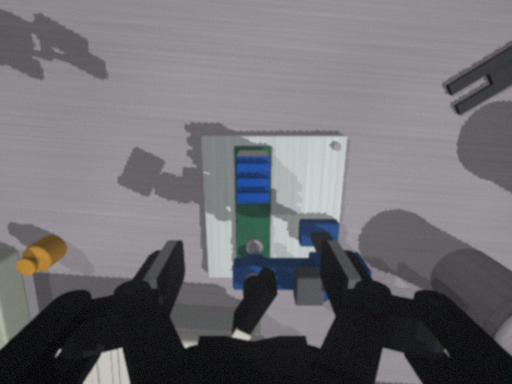

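View pics/s6c.png

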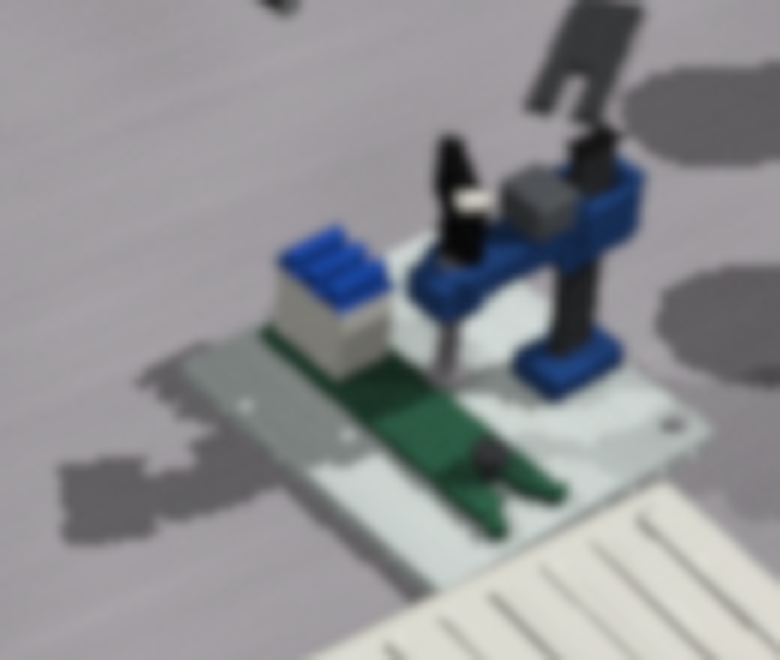

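```bash
python3 -m handwheel '0 0 0 0.121;0 0 0 0.121;0 0 0 0.121;0 0 0 0.121;0 0 0 0.121;0 0 0 0.121;0 0 0 0.121;0 0 0 0.121;0 0 0 0.121;0 0 0 0.121;0 0 0 0.121;0 0 0 0.121' 0; python3 -m handwheel '0 0 0 0.121;18 28 0 0;18 29 0 0;18 29 0 0;0 0 0 0;0 0 0 0;0 0 0 0' 0
python3 - <<'E'
from rig import ctrl
from h import *
s=ctrl.observe(); print(s["eef_pos"],s["tcp_rot"],s["contact_force"],s["grip_width"],s["joint_positions"])
snap(ctrl,"wrist","w7")
E
```

```text
clock: 12.57
eef_pos: [0.571, 0.0411, 0.2422]
tcp_rot: [-0.002, 0.638, 0.77, -0.001]
contact_force: [0.2, 0.5, -0.4]
grip_width: -0.0001
clock: 13.15
eef_pos: [0.6528, 0.1012, 0.2422]
tcp_rot: [-0.001, 0.681, 0.733, -0.002]
contact_force: [-0.8, -0.7, -0.6]
grip_width: -0.0001
[0.65283634 0.10115425 0.24221525] [-0.00149563  0.68066245  0.73259409 -0.00151548] [-0.77684624 -0.66807853 -0.56076104] -8.477857655280624e-05 [-2.54137583e-02  3.73250931e-01  1.37365042e+00 -2.96853632e-04
  1.39893969e+00 -9.88214816e-02]
```

View pics/w7.png

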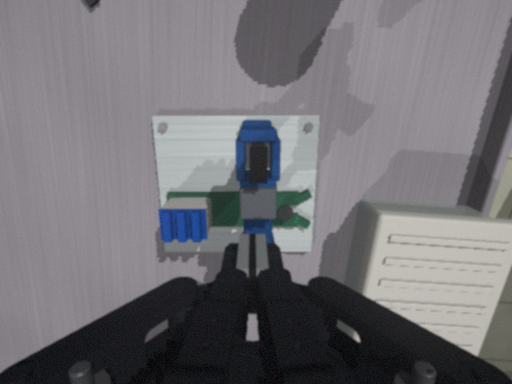

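The thumb pad shows at about (258,204), the bar's top at (259,160), and the closed fingers come up from below. I'll compare their positions.

```bash
python3 - <<'E'
from h import *
im,d,T,K=load("w7"); W=world(d,T,K)
crop("w7",215,305,110,270,4,"w7c")
p=W[190:217,243:275].reshape(-1,3); print(np.median(p,0),p.min(0),p.max(0)); z=np.median(p[:,2])
for u,v in ((241,188),(276,188),(241,219),(276,219)): print(ray(u,v,z,T,K).round(4))
print("bar",np.median(W[155:166,254:264].reshape(-1,3),0), ray(259,160,.162,T,K))
E
```

```text
[0.65747629 0.10042029 0.14927808] [0.64453309 0.08793715 0.14729207] [0.67084285 0.1750685  0.37057351]
[0.6429 0.1117 0.1493]
[0.6702 0.1137 0.1493]
[0.6445 0.0856 0.1493]
[0.6727 0.0877 0.1493]
bar [0.6543003  0.13698268 0.16181345] [0.65474672 0.13707855 0.162     ]
```

View pics/w7c.png

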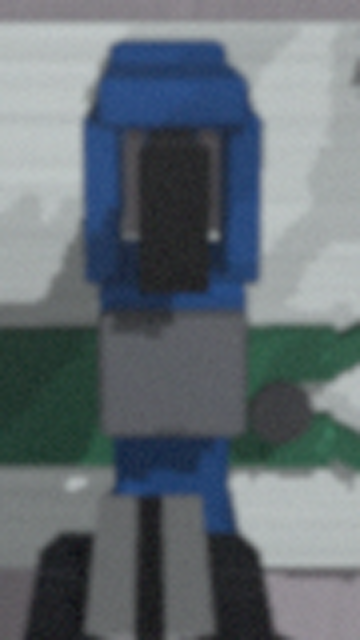

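```bash
python3 -m handwheel '1 4 15 0;0 0 25 0;0 0 20 0;0 0 8 0;0 0 4 0;0 0 0 0'; python3 -m handwheel '0 0 4 0;0 0 4 0;0 0 4 0;0 0 0 0'; python3 -m handwheel '0 0 4 0;0 0 4 0;0 0 4 0;0 0 4 0;0 0 4 0;0 0 0 0'
```

```text
clock: 13.7
eef_pos: [0.6573, 0.1021, 0.1716]
tcp_rot: [-0.001, 0.681, 0.732, -0.001]
contact_force: [-0.0, -0.7, 0.4]
grip_width: 0.0002
clock: 14.03
eef_pos: [0.6578, 0.1024, 0.1603]
tcp_rot: [-0.0, 0.681, 0.732, -0.0]
contact_force: [-0.1, -0.5, -0.7]
grip_width: 0.0002
clock: 14.53
eef_pos: [0.6572, 0.1024, 0.1391]
tcp_rot: [-0.001, 0.681, 0.732, -0.001]
contact_force: [0.0, 0.4, 0.2]
grip_width: -0.0001
```

```bash
python3 - <<'E'
from rig import ctrl
from h import *
snap(ctrl,"scene","s8");crop("s8",220,350,160,270,6,"s8c")
E
```

```text
(no output)
```

View pics/s8c.png

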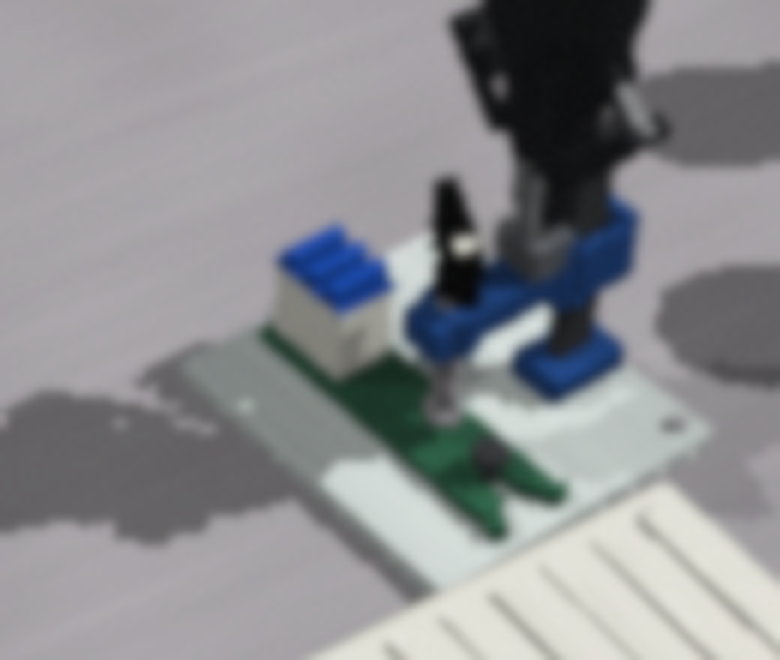

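The jaw is coming down with the fingers on the thumb pad, and the spindle pad at crop (440,410) is now just above the foot.

```bash
python3 -m handwheel '0 0 4 0;0 0 4 0;0 0 0 0';  python3 -m handwheel '0 0 3 0;0 0 0 0';python3 -m handwheel '0 0 3 0;0 0 0 0';python3 -m handwheel '0 0 2 0;0 0 0 0'
```

```text
clock: 14.83
eef_pos: [0.6574, 0.1024, 0.1315]
tcp_rot: [-0.001, 0.681, 0.732, -0.0]
contact_force: [0.3, -0.5, -1.7]
grip_width: -0.0001
clock: 15.0
eef_pos: [0.6576, 0.1024, 0.1289]
tcp_rot: [-0.0, 0.681, 0.732, -0.0]
contact_force: [0.3, -0.1, -0.3]
grip_width: -0.0002
clock: 15.17
eef_pos: [0.6582, 0.1027, 0.1268]
tcp_rot: [0.0, 0.681, 0.732, 0.0]
contact_force: [-0.1, 0.1, 0.5]
grip_width: 0.0003
clock: 15.33
eef_pos: [0.6584, 0.103, 0.126]
tcp_rot: [0.0, 0.681, 0.733, 0.001]
contact_force: [-2.5, 2.2, 8.4]
grip_width: 0.0
```

Contact has started at 8 N, so I'll keep pushing to 15–20 N.

```bash
python3 -m handwheel '0 0 1.5 0;0 0 0 0';  python3 -m handwheel '0 0 1.5 0;0 0 0 0';python3 -m handwheel '0 0 1.5 0;0 0 0 0'
```

```text
clock: 15.5
eef_pos: [0.6586, 0.1033, 0.1256]
tcp_rot: [0.0, 0.681, 0.733, 0.001]
contact_force: [-3.8, 2.8, 13.1]
grip_width: 0.0001
clock: 15.67
eef_pos: [0.6587, 0.1036, 0.125]
tcp_rot: [0.0, 0.681, 0.733, 0.001]
contact_force: [-6.6, 3.8, 17.4]
grip_width: -0.0003
clock: 15.83
eef_pos: [0.6589, 0.1039, 0.1245]
tcp_rot: [0.001, 0.681, 0.733, 0.002]
contact_force: [-8.3, 4.2, 22.7]
grip_width: -0.0002
```

```bash
python3 -m handwheel '0 0 1.5 0;0 0 0 0;0 0 0 0'; python3 -m handwheel '0 0 -5 0;0 0 -10 0;0 0 -30 0;0 0 -35 0;0 0 -30 0;0 0 0 0;0 0 0 0'
python3 - <<'E'
from rig import ctrl
from h import *
s=ctrl.observe(); print(s["eef_pos"],s["tcp_rot"],s["contact_force"])
snap(ctrl,"wrist","w9");snap(ctrl,"scene","s9");crop("s9",220,350,160,270,6,"s9c");crop("w9",190,330,110,290,3.5,"w9c")
E
```

```text
clock: 16.08
eef_pos: [0.6591, 0.1042, 0.1239]
tcp_rot: [0.001, 0.68, 0.733, 0.002]
contact_force: [-10.2, 6.8, 26.0]
grip_width: 0.0
clock: 16.67
eef_pos: [0.6595, 0.1022, 0.2316]
tcp_rot: [0.002, 0.681, 0.732, 0.002]
contact_force: [-0.7, -0.2, -0.9]
grip_width: -0.0002
[0.65946192 0.10220276 0.23162995] [0.00207949 0.68088675 0.73238378 0.00170633] [-0.70579395 -0.23426792 -0.90459977]
```

View pics/s9c.png

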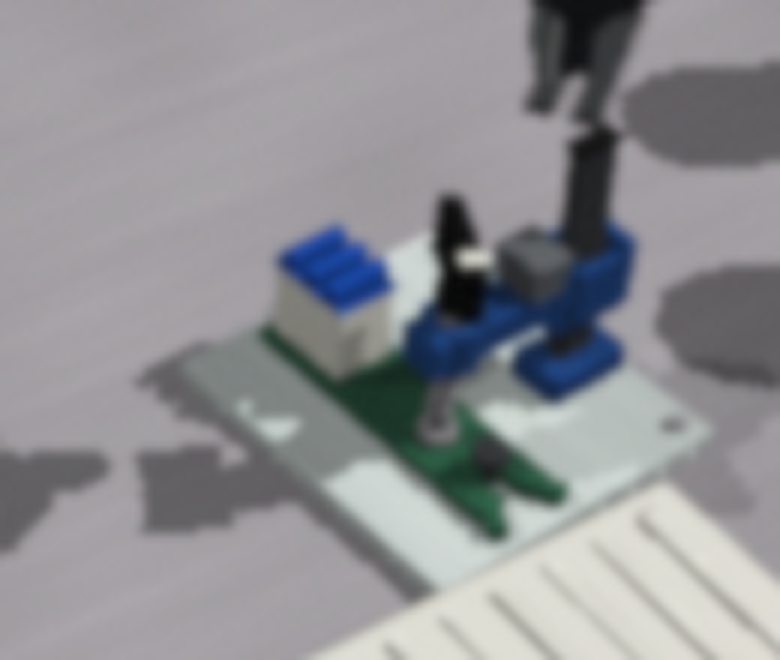

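View pics/w9c.png

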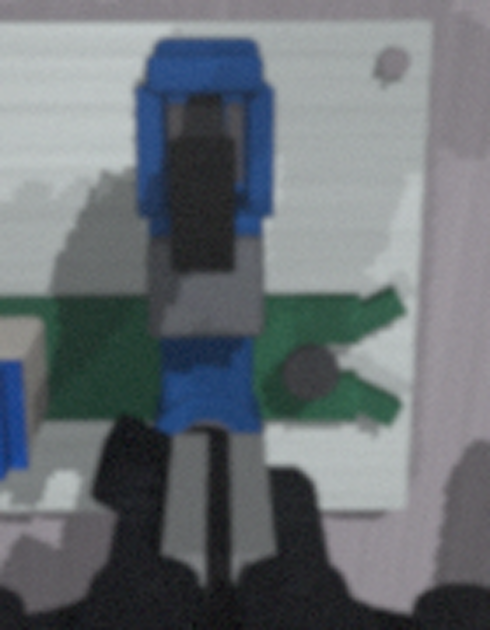

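The spindle pad now stands on the foot at crop (437,430), and the bar rises well above the thumb pad. I'll fit the jaw's tilt against the earlier level picture.

```bash
python3 - <<'E'
from h import *
yaw=.075; ex=np.array([np.cos(yaw),np.sin(yaw)]); ey=np.array([-ex[1],ex[0]])
def fit(n,regs,zr):
    im,d,T,K=load(n); W=world(d,T,K)
    for r in regs:
        p=W[r[2]:r[3],r[0]:r[1]].reshape(-1,3); p=p[(p[:,2]>zr[0])&(p[:,2]<zr[1])]
        if len(p)<10: print(n,r,len(p)); continue
        q=p[:,:2]-p[:,:2].mean(0); A=np.c_[q@ex,q@ey,np.ones(len(p))]
        for _ in range(3):
            co=np.linalg.lstsq(A,p[:,2],rcond=None)[0]; res=p[:,2]-A@co; k=abs(res)<2.5*res.std()+1e-9; A,p=A[k],p[k]
        print(n,r,len(p),p.mean(0).round(4),"slope x,y",co[:2].round(3),"std",res.std().round(4))
fit("w7",[(244,273,190,217)],(.14,.16))
fit("w9",[(235,264,188,204)],(.1,.125))
fit("s2",[(305,316,183,192)],(.14,.16))   # crop (620..665,215..250)/4
fit("s9",[(306,313,199,205)],(.09,.13))
# silhouette: arm in scene: collar back corner vs. spindle boss heights
for n in ("s6","s9"):
    im,d,T,K=load(n); W=world(d,T,K)
    hsv=cv2.cvtColor(im,cv2.COLOR_RGB2HSV); b=cv2.inRange(hsv,(105,120,40),(130,255,255))>0
    p=W[b&(d>0)]; p=p[(p[:,0]>.6)&(p[:,2]>.07)&(p[:,2]<.2)]
    yy=(p[:,:2]-[.658,.0477])@ey
    for a,c in ((-.02,0),(0,.02),(.06,.08),(.08,.1)):
        k=(yy>a)&(yy<c)
        if k.sum()>3: print(n,(a,c),k.sum(),"top",np.percentile(p[k,2],95).round(4),"med",np.median(p[k,2]).round(4),"bot",np.percentile(p[k,2],5).round(4))
E
```

```text
w7 (244, 273, 190, 217) 769 [0.6571 0.1002 0.1493] slope x,y [0.002 0.004] std 0.0006
w9 (235, 264, 188, 204) 438 [0.6575 0.0979 0.1103] slope x,y [ 0.004 -0.042] std 0.0006
s2 (305, 316, 183, 192) 41 [0.6554 0.106  0.1499] slope x,y [ 0.094 -0.196] std 0.0023
s9 (306, 313, 199, 205) 41 [0.6613 0.1012 0.1118] slope x,y [ 0.067 -0.093] std 0.0017
s6 (-0.02, 0) 98 top 0.1507 med 0.1263 bot 0.0725
s6 (0, 0.02) 33 top 0.1323 med 0.124 bot 0.0736
s6 (0.06, 0.08) 59 top 0.1392 med 0.1226 bot 0.1046
s6 (0.08, 0.1) 49 top 0.1402 med 0.1283 bot 0.112
s9 (-0.02, 0) 100 top 0.1166 med 0.0882 bot 0.0724
s9 (0, 0.02) 38 top 0.0963 med 0.0877 bot 0.0731
s9 (0.06, 0.08) 45 top 0.1029 med 0.0868 bot 0.0724
s9 (0.08, 0.1) 42 top 0.0978 med 0.0882 bot 0.0714
```

The jaw reads a tilt of about 0.046 rad against the level picture, and it kept that tilt after I let go, so it is bound. Now I'll find the handle's yaw and centre.

```bash
python3 -m handwheel '-50 -90 0 -0.12;0 0 0 -0.12;0 0 0 -0.12;0 0 0 -0.12;0 0 0 -0.12;0 0 0 -0.12;0 0 0 -0.12;0 0 0 -0.12;0 0 0 -0.12;0 0 0 0;0 0 0 0' 40
python3 - <<'E'
from rig import ctrl
from h import *
s=ctrl.observe(); print(s["eef_pos"],s["tcp_rot"],s["joint_positions"])
snap(ctrl,"wrist","w10");snap(ctrl,"top","t10");crop("t10",200,320,125,220,6,"t10c")
E
```

```text
clock: 17.68
eef_pos: [0.6222, 0.0796, 0.2268]
tcp_rot: [-0.002, 0.209, 0.978, -0.0]
contact_force: [0.5, 0.6, -0.4]
grip_width: 0.0398
[0.62223893 0.07955669 0.22675628] [-1.55180756e-03  2.09218575e-01  9.77867641e-01 -2.35593578e-04] [-6.17411389e-02  3.12856652e-01  1.48406149e+00 -5.25754562e-06
  1.34781369e+00 -1.21098421e+00]
```

View pics/w10.png

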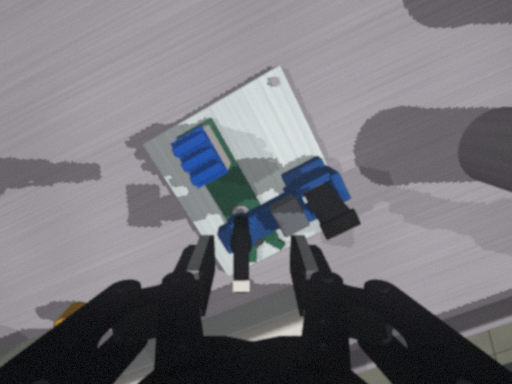

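View pics/t10c.png

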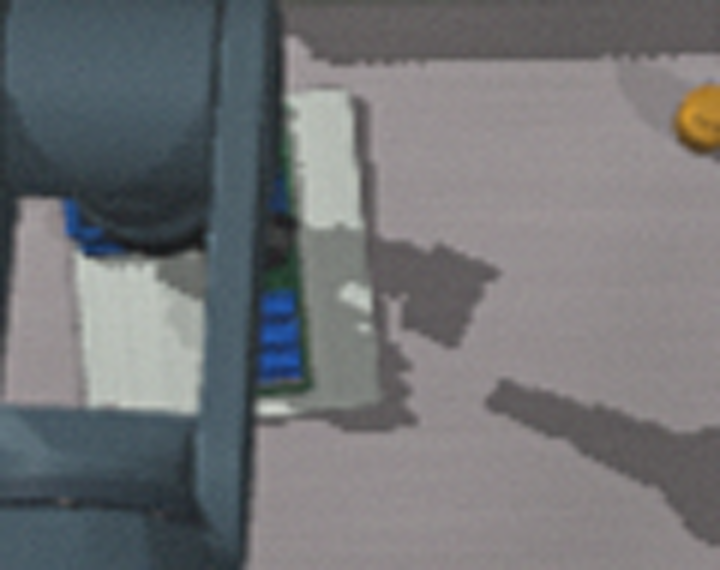

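The wrist view shows the handle almost vertical in the frame, from about (241,213) to the white mark at (241,286), so it is nearly aligned with the tool's x.

```bash
python3 - <<'E'
from h import *
im,d,T,K=load("w10"); W=world(d,T,K)
crop("w10",205,290,195,300,6,"w10c")
print("mark",np.median(W[283:290,236:247].reshape(-1,3),0)); print("black",[W[v,241].round(4) for v in range(215,282,8)])
E
```

```text
mark [0.67997562 0.04312358 0.1471844 ]
black [array([0.647 , 0.0552, 0.0764]), array([0.6346, 0.0633, 0.133 ]), array([0.6364, 0.063 , 0.1449]), array([0.6423, 0.0603, 0.1455]), array([0.6487, 0.0573, 0.1452]), array([0.6547, 0.0546, 0.1461]), array([0.6612, 0.0516, 0.1461]), array([0.6681, 0.0483, 0.1454]), array([0.6746, 0.0454, 0.1459])]
```

View pics/w10c.png

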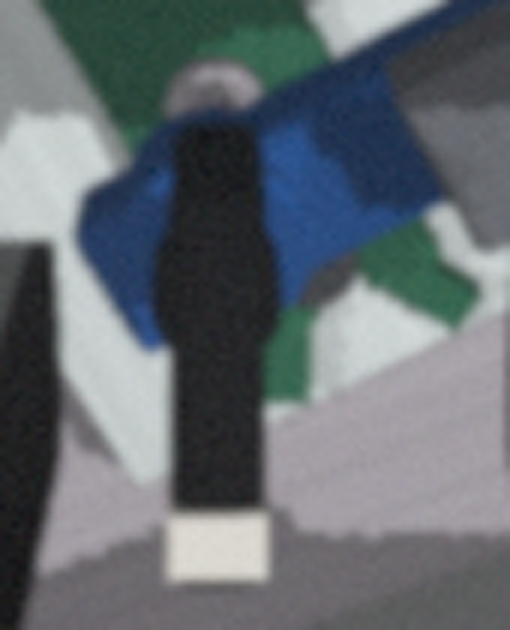

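```bash
python3 - <<'E'
from h import *
from scipy.spatial.transform import Rotation as R
im,d,T,K=load("w10"); W=world(d,T,K)
print([(v,W[v,241].round(4)) for v in range(222,234)])
z=.146
a=ray(241.2,291.8,.1472,T,K); m1=ray(240.8,240,z,T,K); m2=ray(240.7,270,z,T,K); m3=ray(241.2,286,.147,T,K)
b=ray(240.6,230,.145,T,K)
print("ends",a,b,"len",np.linalg.norm((a-b)[:2]),"ctr",(a+b)/2)
ya=np.arctan2((m3-m1)[1],(m3-m1)[0]); print("handle yaw",ya)
q=[-.0015518,.2092186,.9778676,-.0002356]; M=R.from_quat([q[1],q[2],q[3],q[0]]).as_matrix()
ty=np.arctan2(M[1,0],M[0,0]); print("tool yaw",ty,"twist +",(ty-ya-np.pi+np.pi)%(2*np.pi)-np.pi)
c=(a+b)/2; dlt=c-np.array([.62223893,.07955669,.22675628]); print("delta",dlt)
for tw in (ty,): print("tool",[dlt[:2]@[np.cos(tw),np.sin(tw)], dlt[:2]@[np.sin(tw),-np.cos(tw)]])
E
```

```text
[(222, array([0.6349, 0.0631, 0.1299])), (223, array([0.6346, 0.0633, 0.133 ])), (224, array([0.6348, 0.0633, 0.1346])), (225, array([0.6347, 0.0635, 0.137 ])), (226, array([0.6349, 0.0634, 0.1386])), (227, array([0.6351, 0.0634, 0.1403])), (228, array([0.6354, 0.0634, 0.1416])), (229, array([0.6355, 0.0634, 0.1432])), (230, array([0.6359, 0.0632, 0.1443])), (231, array([0.6364, 0.063 , 0.1449])), (232, array([0.637 , 0.0627, 0.1452])), (233, array([0.6378, 0.0624, 0.1453]))]
ends [0.68488667 0.04086429 0.1472    ] [0.63545582 0.06310631 0.145     ] len 0.054204391702913135 ctr [0.66017125 0.0519853  0.1461    ]
handle yaw -0.4243588917935471
tool yaw 2.720038868091974 twist + 0.002805106295728166
delta [ 0.03793232 -0.02757139 -0.08065628]
tool [np.float64(-0.045893128153044555), np.float64(-0.00963653285073857)]
```

```bash
python3 -m handwheel '-23 -5 0 0;-23 -4.6 0 0;0 0 20 0;0 0 30 0;0 0 30 0;0 0 13 0;0 0 6 0;0 0 0 0' 40; python3 - <<'E'
from rig import ctrl
s=ctrl.observe(); print(s["eef_pos"],s["contact_force"])
E
python3 -m handwheel '0 0 0 0;0 0 0 0;0 0 0 0;0 0 0 0;0 0 0 0;0 0 0 0' 5
python3 - <<'E'
from rig import ctrl
from h import *
s=ctrl.observe(); print(s["eef_pos"],s["tcp_rot"],s["ft_torque"],s["contact_force"],s["grip_width"])
snap(ctrl,"scene","s11");crop("s11",220,350,140,270,6,"s11c")
E
```

```text
clock: 18.45
eef_pos: [0.6604, 0.0523, 0.1281]
tcp_rot: [-0.001, 0.208, 0.978, -0.0]
contact_force: [-1.1, 0.7, 0.4]
grip_width: 0.0399
[0.66035008 0.05229235 0.12809678] [-1.06176426  0.71901258  0.37570347]
clock: 18.95
eef_pos: [0.6625, 0.0508, 0.132]
tcp_rot: [0.002, 0.207, 0.978, -0.001]
contact_force: [-0.6, -4.9, 4.5]
grip_width: 0.0117
[0.66247387 0.05077184 0.1319835 ] [ 1.84376084e-03  2.07453643e-01  9.78242696e-01 -9.02779838e-04] [-1.56386487  0.39933953  0.04349879] [-0.60066281 -4.87058922  4.47275768] 0.011678690213796406
```

View pics/s11c.png

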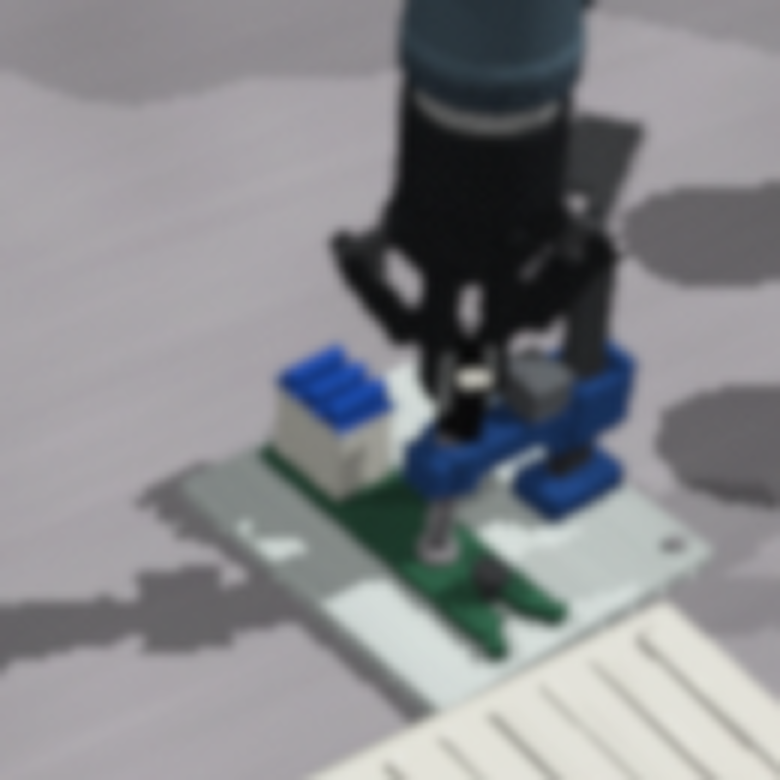

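The handle is gripped, with the white mark showing just outside the fingers at crop (473,378), and the fingers clear the bar. I'll start screwing clockwise (positive twist) and watch the moment.

```bash
cat > q.py <<'E'
from rig import ctrl
import numpy as np
from scipy.spatial.transform import Rotation as R
s=ctrl.observe(); q=s["tcp_rot"]; M=R.from_quat([q[1],q[2],q[3],q[0]]).as_matrix()
print("yaw",np.arctan2(M[1,0],M[0,0]).round(3),"Mz",np.round(s["ft_torque"],3),"j6",round(s["joint_positions"][5],3),"eff6",round(s["effort"][5],3))
E
python3 -m handwheel '0 0 0 0.06;0 0 0 0.1;0 0 0.1 0.1;0 0 0.1 0.1;0 0 0.1 0.1;0 0 0 0'; python3 q.py
python3 -m handwheel '0 0 0 0.1;0 0 0 0.1;0 0 0.1 0.1;0 0 0.1 0.1;0 0 0.1 0.1;0 0 0 0'; python3 q.py
```

```text
clock: 19.5
eef_pos: [0.6625, 0.0505, 0.132]
tcp_rot: [0.002, 0.427, 0.904, -0.001]
contact_force: [-2.3, -6.6, 7.0]
grip_width: 0.012
yaw 2.258 Mz [-1.715  0.505 -0.042] j6 -0.787 eff6 1.284
clock: 20.0
eef_pos: [0.6623, 0.0505, 0.1319]
tcp_rot: [0.002, 0.638, 0.77, -0.0]
contact_force: [-3.9, -6.3, 8.9]
grip_width: 0.0125
yaw 1.758 Mz [-1.636  0.842 -0.103] j6 -0.288 eff6 1.285
```

```bash
python3 -m handwheel '0 0 -0.5 0.1;0 0 -0.5 0.1;0 0 0 0.1;0 0 0 0.1;0 0 0 0.1;0 0 0 0'; python3 q.py
python3 -m handwheel '0 0 -0.5 0.1;0 0 0 0.1;0 0 0 0.1;0 0 0 0.1;0 0 0 0.1;0 0 0 0'; python3 q.py
```

```text
clock: 20.5
eef_pos: [0.6618, 0.0507, 0.1318]
tcp_rot: [0.002, 0.808, 0.589, -0.0]
contact_force: [-3.8, -5.7, 4.7]
grip_width: 0.0117
yaw 1.258 Mz [-1.648e+00  3.470e-01 -1.000e-03] j6 0.212 eff6 1.317
clock: 21.0
eef_pos: [0.6616, 0.0506, 0.1318]
tcp_rot: [0.002, 0.929, 0.37, -0.0]
contact_force: [-3.9, -5.3, 2.0]
grip_width: 0.0117
yaw 0.759 Mz [-1.918  0.048  0.053] j6 0.712 eff6 1.354
```

```bash
python3 -m handwheel '0 0 0 0.1;0 0 0 0.1;0 0 0 0.1;0 0 0 0.1;0 0 0 0.1;0 0 0 0'; python3 q.py
python3 -m handwheel '0 0 0 0.1;0 0 0 0.1;0 0 0 0.1;0 0 0 0.1;0 0 0 0.1;0 0 0 0'; python3 q.py
python3 - <<'E'
from rig import ctrl
from h import *
snap(ctrl,"scene","s12");crop("s12",220,350,140,270,6,"s12c")
E
```

```text
clock: 21.5
eef_pos: [0.6614, 0.0506, 0.1317]
tcp_rot: [0.002, 0.992, 0.129, 0.0]
contact_force: [-5.1, -5.8, 2.5]
grip_width: 0.0119
yaw 0.259 Mz [-2.295  0.03   0.06 ] j6 1.212 eff6 1.4
clock: 22.0
eef_pos: [0.6608, 0.0513, 0.1314]
tcp_rot: [0.001, 0.993, -0.12, -0.0]
contact_force: [-5.8, -2.1, 2.7]
grip_width: 0.0121
yaw -0.24 Mz [-2.031  0.592  0.147] j6 1.712 eff6 1.428
```

View pics/s12c.png

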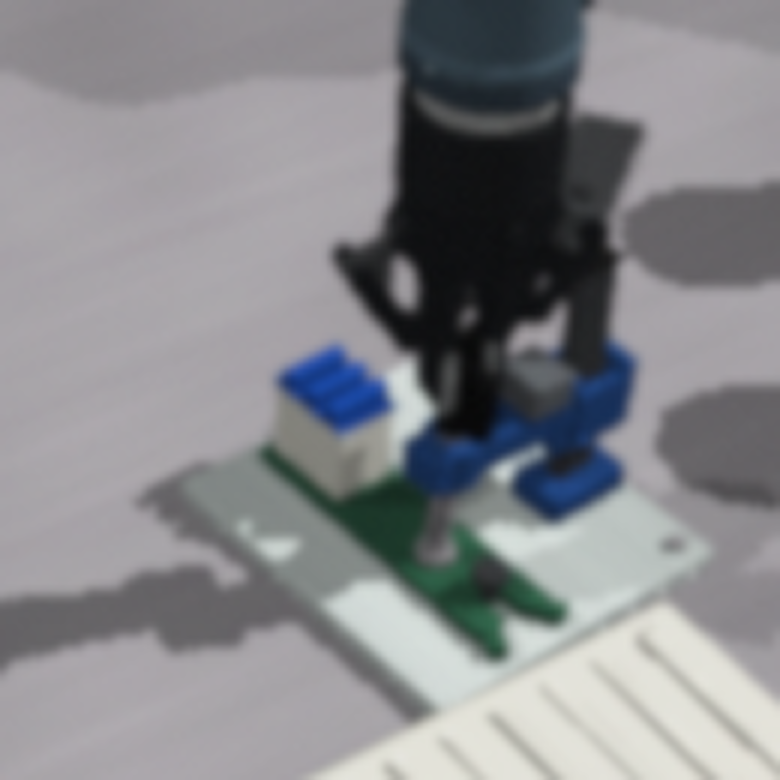

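```bash
python3 -m handwheel '0 0 0 0.1;0 0 0 0.08;0 0 0 0'; python3 q.py; python3 -m handwheel '0 0 0 0;0 0 0 0;0 0 0 0;0 0 0 0' 35; python3 q.py; python3 -m handwheel '0 0 -10 0;0 0 -20 0;0 0 -30 0;0 0 -35 0;0 0 -25 0;0 0 0 0;0 0 0 0';python3 -m handwheel '40 0 0 0;40 0 0 0;20 0 0 0;0 0 0 0;0 0 0 0'
python3 - <<'E'
from rig import ctrl
from h import *
s=ctrl.observe(); print(s["eef_pos"],s["tcp_rot"])
snap(ctrl,"wrist","w13");snap(ctrl,"scene","s13");crop("s13",220,350,140,270,6,"s13c")
E
```

```text
clock: 22.3
eef_pos: [0.6605, 0.0516, 0.1314]
tcp_rot: [0.001, 0.978, -0.208, -0.0]
contact_force: [-4.8, -3.5, 2.7]
grip_width: 0.012
yaw -0.419 Mz [-1.733  0.905  0.162] j6 1.891 eff6 1.188
clock: 22.63
eef_pos: [0.6617, 0.0525, 0.131]
tcp_rot: [-0.0, 0.978, -0.207, 0.001]
contact_force: [-0.5, 0.1, 0.3]
grip_width: 0.0352
yaw -0.416 Mz [0.03  0.014 0.038] j6 1.887 eff6 -0.001
clock: 23.22
eef_pos: [0.6627, 0.0522, 0.254]
tcp_rot: [-0.0, 0.978, -0.207, 0.003]
contact_force: [-0.6, 0.5, -0.2]
grip_width: 0.0352
clock: 23.63
eef_pos: [0.7523, 0.0112, 0.2478]
tcp_rot: [0.0, 0.978, -0.207, -0.002]
contact_force: [-0.7, -0.0, -0.4]
grip_width: 0.035
[0.75232136 0.01117743 0.24777774] [ 4.22770038e-06  9.78318852e-01 -2.07095548e-01 -1.91251463e-03]
```

View pics/w13.png

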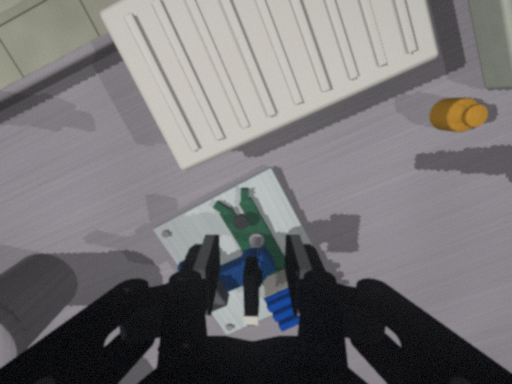

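View pics/s13c.png

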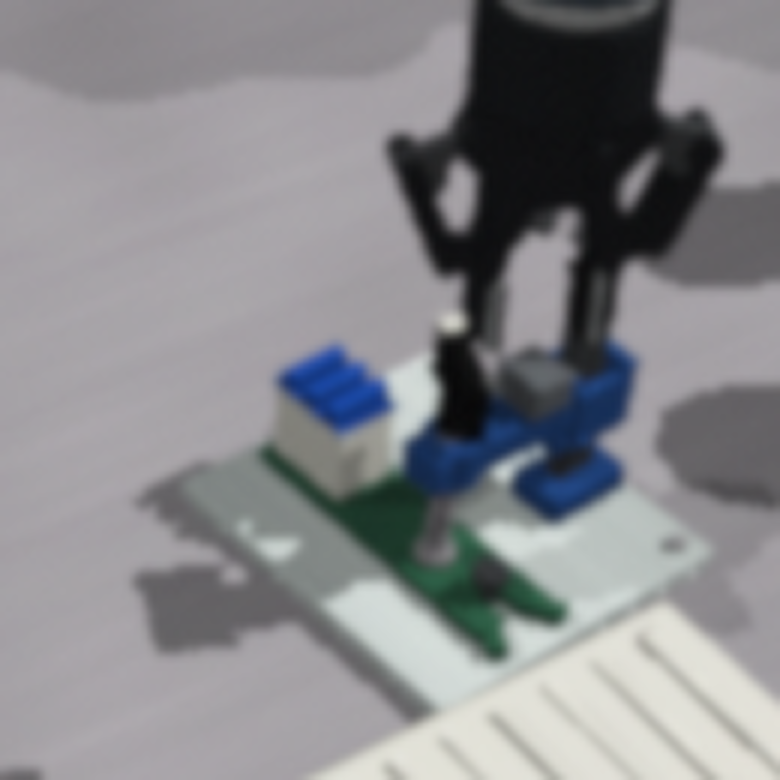

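The handle's white mark now points back at the robot at crop (452,323), so the handle turned about half a turn with the hand. I'll check the jaw's tilt again.

```bash
python3 -m handwheel '-30 -8 0 0;-35 -9 0 0;-35 -9 0 0;-35 -9 0 0;-28 -8 0 0;0 0 0 0;0 0 0 0'
python3 - <<'E'
from rig import ctrl
from h import *
s=ctrl.observe(); print(s["eef_pos"],s["tcp_rot"])
snap(ctrl,"wrist","w14")
E
```

```text
clock: 24.32
eef_pos: [0.6192, 0.1189, 0.2513]
tcp_rot: [-0.0, 0.979, -0.205, 0.0]
contact_force: [-0.1, 0.1, -0.3]
grip_width: 0.035
[0.61920778 0.11885711 0.25126136] [-7.38567479e-05  9.78757377e-01 -2.05021713e-01  2.97781513e-04]
```

View pics/w14.png

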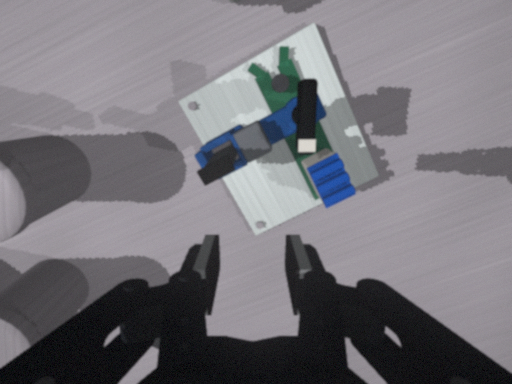

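```bash
python3 - <<'E'
from h import *
yaw=.075; ex=np.array([np.cos(yaw),np.sin(yaw)]); ey=np.array([-ex[1],ex[0]])
im,d,T,K=load("w14"); W=world(d,T,K)
hsv=cv2.cvtColor(im,cv2.COLOR_RGB2HSV)
m=np.zeros(d.shape,bool); m[125:158,234:272]=True
q=(W[...,:2]-[.6575,.0997]); X=q@ex;Y=q@ey
m&=(W[...,2]>.1)&(W[...,2]<.12)&(hsv[...,1]<80)
for lim in (.013,.010):
    k=m&(abs(X)<lim)&(abs(Y)<lim-.001)
    p=W[k]; A=np.c_[X[k],Y[k],np.ones(k.sum())]; co=np.linalg.lstsq(A,p[:,2],rcond=None)[0]; r=p[:,2]-A@co
    kk=abs(r)<2.5*r.std(); co=np.linalg.lstsq(A[kk],p[kk,2],rcond=None)[0]
    print(k.sum(),p.mean(0).round(4),co.round(4),r.std().round(5))
# handle top slope + angle
bm=np.zeros(d.shape,bool); bm[85:138,298:316]=True
p=W[bm&(W[...,2]>.135)]; print("handle top",len(p),p.mean(0).round(4)); 
vx,vy,_,_=cv2.fitLine(p[:,:2].astype(np.float32),cv2.DIST_L2,0,.01,.01).ravel(); print("handle axis yaw",np.arctan2(vy,vx),"mark",np.median(W[142:150,302:312].reshape(-1,3),0))
# guide: foot axis, bed
a=[W[v,u].round(4) for u,v in ((340,185),(281,84))]; print("ribs,pinhead",a)
crop("w14",190,370,30,220,4,"w14c")
E
```

```text
753 [0.6577 0.0996 0.1109] [ 0.0056 -0.0594  0.1111] 0.00142
443 [0.6576 0.0997 0.1112] [ 0.0085 -0.0817  0.1112] 0.00069
handle top 886 [0.6655 0.0518 0.146 ]
handle axis yaw -0.3417651 mark [0.64148746 0.06130781 0.14519617]
ribs,pinhead [array([0.5737, 0.0351, 0.0753]), array([0.6943, 0.0503, 0.0347])]
```

View pics/w14c.png

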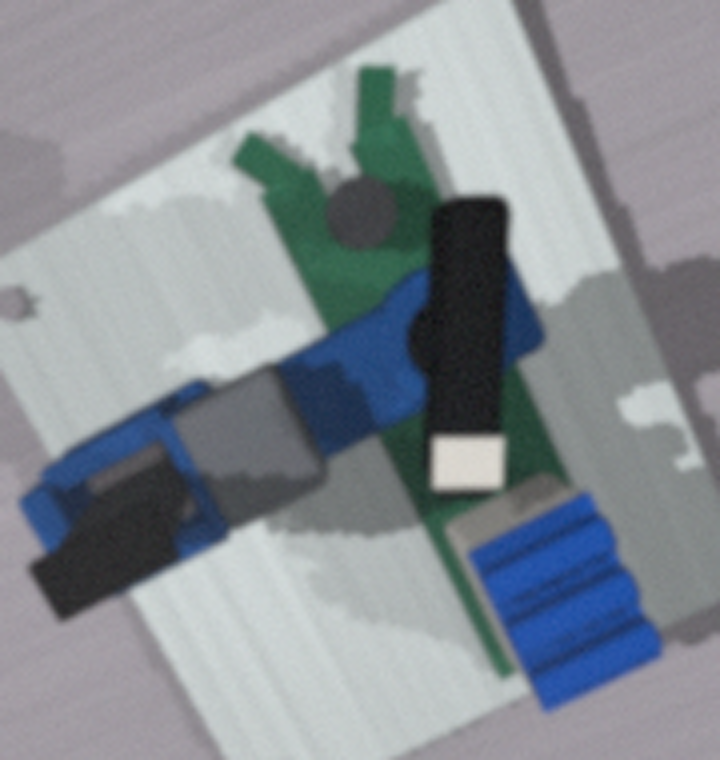

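The tilt has risen to about 0.07–0.08 rad (from 0.046), the pin is still deep in the slot, and the mark has turned about half a turn. Last, I'll check that the bystanders haven't moved, then hand in.

```bash
python3 - <<'E'
from rig import ctrl
from h import *
im,d=snap(ctrl,"top","t15"); a=load("top0")[0]
df=cv2.absdiff(a,im).max(2)
for n,(x0,x1,y0,y1) in dict(weight=(310,326,136,152),blue=(368,402,140,170),white=(370,400,180,210),canA=(138,168,128,160),canB=(108,138,172,200),strap=(152,188,206,236)).items(): print(n,df[y0:y1,x0:x1].mean().round(1))
s=ctrl.observe(); print(s["clock"],s["contact_force"])
ctrl.job_done()
E
```

```text
weight 6.9
blue 5.6
white 6.0
canA 6.9
canB 13.9
strap 28.8
24.4167 [ 0.39172314 -0.06664332 -0.88617539]
the job is handed in; nothing more can be done
```

The clamp job is done and handed in at 24.4 s of the 72 s allowed. I let go of everything before handing in, and the last wrist force reading was under 1 N.

- **Guide on the pin:** I lifted the guide onto the bed and slid the slot under the pin head. It stopped dead with about 10 N of push, and the pin head covered the slot bottom in the pictures.
- **Jaw bound:** I pushed the jaw down on the thumb pad until its pad met the foot, ending at about 26 N, a little over the 15–20 N stated. The jaw tilted about 0.046 rad and kept that tilt after I let go.
- **Handle tightened:** I turned it about 3.1 rad clockwise in one grasp.
    - **Tilt:** two fits afterwards gave 0.06 and 0.08 rad. They disagree but straddle the expected 0.07.
    - **Torque:** the last joint's effort rose by about 0.145 N m over the turn, which puts the final torque near 0.2 N m. It dropped once the arm stopped turning. The wrist moment sensor was too disturbed by side forces to confirm the value.
- **Other things on the bench:** in the before-and-after top pictures the weight and both cups were unchanged, and so was one of the canisters checked. The picture areas around a second canister and the spare strap did differ. I put that down to the arm and its shadow and did not confirm it. I never moved the arm near either of them.

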